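# Reload the blasting cabinet, set its air pressure and lock it

### The job

The bench blasting cabinet still has air on from its last run: turn the pressure knob fully anticlockwise to its stop to shut the air off, then slide the window fully open, lay every case holder that is on the bench in a slot of the rack inside (one to a slot, lying flat, watch case towards the nozzles on the far wall) and slide the window fully shut. Only then turn the knob clockwise until its pointed end is at the mark of the lock bracket, and slide the lock fully home over that end. Leave the paste tin, the powder jar and the white compound bar where they are.

Things in the scene. Friction and masses are not known exactly. Their poses are not given: they have to be found in the camera images.
- holder0_mid (a point): grip middle of a case holder, 10 mm above its underside: bar 18 mm wide, 20 high, from 75 mm behind to 33 ahead of this point, then a round pad (44 mm across, 12 thick, centre 55 mm ahead) with a steel watch case (46 mm) fixed on it. x axis along the bar to the watch case, z up. 0.15 to 0.25 kg, balanced within 15 mm of this point. Lies flat on the bench at first; two or three are present
- holder0_case (a point): centre of the watch case on that holder, 55 mm ahead of the grip's middle, 8 mm higher
- holder0: the same holder; origin at its underside below the grip's middle
- holder1_mid (a point): grip middle of a case holder, 10 mm above its underside: bar 18 mm wide, 20 high, from 75 mm behind to 33 ahead of this point, then a round pad (44 mm across, 12 thick, centre 55 mm ahead) with a steel watch case (46 mm) fixed on it. x axis along the bar to the watch case, z up. 0.15 to 0.25 kg, balanced within 15 mm of this point. Lies flat on the bench at first; two or three are present
- holder1_case (a point): centre of the watch case on that holder, 55 mm ahead of the grip's middle, 8 mm higher
- holder1: the same holder; origin at its underside below the grip's middle
- holder2_mid (a point): grip middle of a case holder, 10 mm above its underside: bar 18 mm wide, 20 high, from 75 mm behind to 33 ahead of this point, then a round pad (44 mm across, 12 thick, centre 55 mm ahead) with a steel watch case (46 mm) fixed on it. x axis along the bar to the watch case, z up. 0.15 to 0.25 kg, balanced within 15 mm of this point. Lies flat on the bench at first; two or three are present
- holder2_case (a point): centre of the watch case on that holder, 55 mm ahead of the grip's middle, 8 mm higher
- holder2: the same holder; origin at its underside below the grip's middle
- slot0 (a point): left of three rack slots (54 mm apart, any may be used): where a seated holder's grip middle belongs, 10 mm above the slot floor, 45 mm above the bench. x along the slot to the nozzles (tips 97 mm ahead), y left, z up. Combs 45 mm behind and 21 mm ahead (8 mm thick) have open notches 22 wide, 20 deep. Chamber walls 74 mm high, window track 88 mm; right wall 41 mm beside the right slot
- slot1 (a point): middle of three rack slots (54 mm apart, any may be used): where a seated holder's grip middle belongs, 10 mm above the slot floor, 45 mm above the bench. x along the slot to the nozzles (tips 97 mm ahead), y left, z up. Combs 45 mm behind and 21 mm ahead (8 mm thick) have open notches 22 wide, 20 deep. Chamber walls 74 mm high, window track 88 mm; right wall 41 mm beside the right slot
- slot2 (a point): right of three rack slots (54 mm apart, any may be used): where a seated holder's grip middle belongs, 10 mm above the slot floor, 45 mm above the bench. x along the slot to the nozzles (tips 97 mm ahead), y left, z up. Combs 45 mm behind and 21 mm ahead (8 mm thick) have open notches 22 wide, 20 deep. Chamber walls 74 mm high, window track 88 mm; right wall 41 mm beside the right slot
- window_handle (a point): grip point of the window's handle, a black bar 70 mm long in the cabinet's x, 14 mm wide in its y, 30 mm high; this point is 25 mm above the window's face, 10 mm below the bar's top (114 mm above the bench)
- window (a joint): window slide in m: 0 shut, grows as it is slid to the left (the cabinet's +y) to 0.20 fully open; rubs with about 2 N, stays where left
- knob_grip (a point): on the knob's upright axis, on the cabinet's right-hand deck, 78 mm above the bench, 28 mm above the deck: the knob is a black bar 14 mm wide, 30 mm high (top 90 mm above the bench), its x axis along the bar to the pointed end. Under the bar a flat skirt, 36 x 50 mm, top 12 mm above the deck. Grip the bar across its width
- knob_pointer (a point): point of the knob's narrow round-nosed end, 38 mm from its axis; the other end is 24 mm wide and blunt, 38 mm from the axis
- knob (a joint): knob angle in rad: grows as the knob is turned clockwise seen from above, 0 (air off, stop) to 4.4; starts between 3.0 and 3.6; the mark lies between 1.4 and 2.7; turns against 0.06 N m, stays where left
- set_mark (a point): the working mark: a black line on the lock bracket shows the direction from the knob's axis; this point lies on it, 38 mm from the axis, where knob_pointer belongs. Its x axis points outward from the knob's axis. The bracket is clamped elsewhere on the dial in each start
- lock_grip (a point): grip point of the lock, a steel sleeve 33 mm wide (across the bracket), 34 mm long, 42 mm high (57 to 99 mm above the bench), forked towards the knob; this point is 82 mm above the bench in its middle, 71 mm from the knob's axis when fully off. Its x axis points outward from the knob's axis, along its slide
- lock (a joint): lock slide in m: 0 off (up to 4 mm at the start), grows towards the knob to 0.036 fully home, where its fork (gap 19 mm) straddles the pointed end. The knob's ends and skirt stop it unless the pointed end is at the mark; rubs with 1.5 N, stays where left
- paste_tin: round tin, 69 mm across, 28 mm high, bystander; origin under its centre
- powder_jar: glass jar with red lid, 57 mm across, 64 mm high, bystander; origin under its centre
- compound_white: white wrapped bar of compound, 35 x 95 x 27 mm, bystander; origin under its centre

How it is judged (in metres and radians):
On the way, in this order (a step that is already met when the one before it is completed fails the run):
1. the air is shut off (knob within 0.12 rad of its anticlockwise stop) with the window still shut (value of joint knob below 0.12 rad and value of joint window below 0.02 m), for 0.2 s.
2. the window is slid open (at least 180 mm) (value of joint window above 0.18 m), for 0.2 s.
3. every holder lies in a rack slot, watch case to the nozzles (((distance between holder0_mid and slot0 below 0.024 m and angle between the x axis of holder0_mid and the x axis of slot0, either way round below 0.14 rad and z of holder0_mid in the frame of slot0 below 0.005 m) or (distance between holder0_mid and slot1 below 0.024 m and angle between the x axis of holder0_mid and the x axis of slot1, either way round below 0.14 rad and z of holder0_mid in the frame of slot1 below 0.005 m) or (distance between holder0_mid and slot2 below 0.024 m and angle between the x axis of holder0_mid and the x axis of slot2, either way round below 0.14 rad and z of holder0_mid in the frame of slot2 below 0.005 m)) and x of each of holder0_case, holder1_case, holder2_case in the frame of slot0 above 0.03 m and angle between each of holder0_mid, holder1_mid, holder2_mid's own z axis and vertical below 0.12 rad and ((distance between holder1_mid and slot0 below 0.024 m and angle between the x axis of holder1_mid and the x axis of slot0, either way round below 0.14 rad and z of holder1_mid in the frame of slot0 below 0.005 m) or (distance between holder1_mid and slot1 below 0.024 m and angle between the x axis of holder1_mid and the x axis of slot1, either way round below 0.14 rad and z of holder1_mid in the frame of slot1 below 0.005 m) or (distance between holder1_mid and slot2 below 0.024 m and angle between the x axis of holder1_mid and the x axis of slot2, either way round below 0.14 rad and z of holder1_mid in the frame of slot2 below 0.005 m)) and ((distance between holder2_mid and slot0 below 0.024 m and angle between the x axis of holder2_mid and the x axis of slot0, either way round below 0.14 rad and z of holder2_mid in the frame of slot0 below 0.005 m) or (distance between holder2_mid and slot1 below 0.024 m and angle between the x axis of holder2_mid and the x axis of slot1, either way round below 0.14 rad and z of holder2_mid in the frame of slot1 below 0.005 m) or (distance between holder2_mid and slot2 below 0.024 m and angle between the x axis of holder2_mid and the x axis of slot2, either way round below 0.14 rad and z of holder2_mid in the frame of slot2 below 0.005 m))), for 0.3 s.
4. the window is fully shut over the loaded rack (all of step 3 and value of joint window below 0.005 m), for 0.3 s.
5. the knob's pointed end is at the mark, the lock still off (value of joint window below 0.005 m and horizontal distance between knob_pointer and set_mark below 0.006 m and value of joint lock below 0.015 m), for 0.2 s.
6. the lock is home over the knob, the knob at the mark (horizontal distance between knob_pointer and set_mark below 0.006 m and value of joint lock above 0.033 m), for 0.3 s.
At the end, for the whole second after the job is handed in: Holders at rest in slots: within 24 mm of the slot's middle, at most 5 mm above seated, along it within 8 deg, level within 7 deg, cases to the nozzles; window within 5 mm of shut; knob point within 6 mm of the mark; lock at 33 mm or more of 36 (all of step 4 and all of step 6 and linear speed of each of holder0, holder1, holder2 below 0.02 m/s); the robot touches nothing.
It fails at once if the paste tin is moved more than 25 mm (distance of paste_tin from where it was at the start of the episode above 0.025 m).
It fails at once if the powder jar is moved more than 25 mm (distance of powder_jar from where it was at the start of the episode above 0.025 m).
It fails at once if the white compound bar is moved more than 25 mm (distance of compound_white from where it was at the start of the episode above 0.025 m).
Of holder0, holder1, holder2 only 2 to 3 are there at a start; the rules pass over those that are not, and their reading is None.
At some moment in a run one of holder0, holder1, holder2 may be knocked a few centimetres aside while the robot is not near it.
Once in a run the grip may slacken for a moment while it holds something.
It also fails if it takes over 210 s, if anything falls off the work surface, if the arm or the gripper's body presses on something with over 40 N, if the wrist force passes 120 N, or if a joint passes its speed limit or range.

### The arm

A 6-joint arm with a two-finger parallel gripper is mounted at the origin on a cart in front of the work surface, level with it; the furniture and walls round the work are solid. World frame = base frame: x ahead of the robot, y to its left, z up, the work surface at z = 0. Lengths are in mm, angles in rad, forces in N, time in s.
With the tool pointing down it reaches from about 275 to 750 mm from the base axis. Payload 10.2 kg.
Tool frame: the origin (TCP) lies on the front face of the gripper's body, between the roots of the fingers; the fingertips stand 73 mm ahead of it and the grasp point (between the pads) lies 54 mm ahead of it; z points along the fingers, y is the line along which they close (so a half turn about z gives the same grasp; the last joint's range is limited). The gripper opens to 85 mm and grips with 20 to 120 N. Pads are 22 mm wide; open, the fingers measure 114 mm over their backs; the gripper's body (76 mm by 85 mm) begins 54 mm behind the grasp point. The pads swing forward as they close: fully open they stand 13 mm farther back than shut.
Start: joints at [1.094, 0.313, 1.498, -0, 1.331, -0.223], TCP at [131.832, 508.185, 303.894] pointing down, gripper open.
Joint ranges: [-2.94, 2.94], [-0.97, 2.17], [0.19, 2.56], [-1.23, 4.37], [0.02, 3.11], [-2.88, 2.88]. Speed limits (rad/s): [2.39, 2.39, 3.01, 3.14, 3.14, 3.14].

### API

Orientations are given as a unit quaternion [w, x, y, z].
In Python, from rig import * gives the robot as it stands.
- The arm moves only by the tool step_arm, never from a script. Its argument "plan" is a list of rows, each an object with "offset": the shift along the tool's x, y, z in cm, a list of three; "rot": the turn, a rotation vector about the tool's x, y, z in degrees, a list of three; "gripper": the finger opening in cm, from 0 to 8.54. In form: [{"offset": [x, y, z], "rot": [wx, wy, wz], "gripper": gripper}, ...]. A call has 1 to 12 rows; each row is the pose to reach, as a shift and turn from the pose commanded when the call began, along the tool's axes at that moment; what a row does not reach only later rows make up. A row lasts 1/10 s, in which the tool goes at most 50 mm and 8.59 degrees, less where a joint would pass 70% of its speed; a pose out of reach is approached as far as the arm can. A call with a gripper value outside its range is refused whole. The fingers move at their own pace and stop on an object; "squeeze" is the grip in N (left out, the last holds). Time passes only in rows, so rows that repeat a pose let the fingers close. It gives the time, the measured TCP pose, the force, the opening and the grip force at its end, in the units of the state.
- sense(): the state, without advancing time (a new reading comes with each control period).
- capture(name): name is "scene" or "top"; returns a dict with "color" (480x640x3 uint8, red, green, blue), "depth" (480x640 float32, mm along the optical axis (not along the pixel's ray), 0 where there is no reading), "vertical_fov" (degrees; the focal length in pixels is half the picture's height over the tangent of half this angle, whatever the lens; pixels are square), "cx", "cy" (the principal point, pixels), "rvec" (rotation vector, rad) and "tvec" (3), from world to camera coordinates, as OpenCV has them. Camera axes: x right, y down, z forward; pixel columns grow to the right and rows downward; lengths in mm; the calibration is good to about 2 mm. A picture is of the moment at which its call begins.
- finish_job(): hands the job in; it is judged then, once.
The state is a dict: "time_s": time; "joints": joint angles; "dq": joint speeds; "tau": joint torques, N m; "eef_pos": TCP position; "ee_rot": TCP orientation; "force": force on the tool from outside, world axes, zero at the start; "wrist_torque": the same for the moment, N m; "grip_width": opening from 0.0 (shut) to 1.0 (fully open); "grip_force": force on a finger pad.
Only numpy, scipy, OpenCV 4.12 (cv2) and the standard library are available. Lean on these libraries where they do the work, as an engineer would, in place of code of your own. Each camera call takes 0.05 s, during which the arm holds its last target. There are 200 camera calls.

## Working session

There is one attempt and no reset: what is moved stays moved. The work goes in short steps, Python scripts to look and compute and a tool call to move; the robot and the scene stay as the last step left them, time stands still between calls to the robot, and variables do not carry over. Pictures are saved under pics/ and viewed, at most 14 in all, crops included, and the job is handed in when it is done.

Besides the shell and the picture viewer there is one more tool, called after "Emit:" by a JSON object that holds its "api" and its "payload", one argument or row to a line. step_arm: Moves the arm, as the interface text tells. Its arguments: {"type":"object","properties":{"plan":{"type":"array"},"squeeze":{"type":"number"}},"required":["plan"]}

```bash
mkdir -p pics; cat > h.py <<'E'
from rig import *
import numpy as np, cv2
from scipy.spatial.transform import Rotation as R
def cam(n):
    c=capture(n); h=c["color"].shape[0]
    f=h/2/np.tan(np.radians(c["vertical_fov"])/2)
    c["K"]=np.array([[f,0,c["cx"]],[0,f,c["cy"]],[0,0,1]]); c["Rm"]=cv2.Rodrigues(np.array(c["rvec"],float))[0]; c["t"]=np.array(c["tvec"],float)
    return c
def ray(c,u,v,z):
    C=-c["Rm"].T@c["t"]; d=c["Rm"].T@np.linalg.inv(c["K"])@np.array([u,v,1.])
    return C+d*(z-C[2])/d[2]
def proj(c,p):
    q=c["Rm"]@np.array(p,float)+c["t"]; q=c["K"]@q; return q[:2]/q[2]
def cloud(c):
    v,u=np.indices(c["depth"].shape); z=c["depth"].astype(float)
    P=np.stack([(u-c["K"][0,2])/c["K"][0,0]*z,(v-c["K"][1,2])/c["K"][1,1]*z,z],-1)
    return (P-c["t"])@c["Rm"]
def save(c,n): cv2.imwrite("pics/"+n,c["color"][:,:,::-1])
E
python3 - <<'E'
from h import *
for n in("scene","top"):
    c=cam(n); save(c,n+"0.png"); print(n,-c["Rm"].T@c["t"],c["Rm"][2],c["K"][0,0],c["depth"].min(),c["depth"].max())
s=sense(); print({k:np.round(v,3) for k,v in s.items()})
E
```

```text
scene [ -94.44290495 -667.02968968 1197.08702468] [ 0.45762747  0.44950509 -0.76715206] 510.3617997837947 0.0 3694.6277
top [ 442.20862381  -41.42259882 1395.40565535] [ 0.1136442   0.01607919 -0.99339139] 594.7672157834438 0.0 2364.7822
{'time_s': np.float64(0.1), 'joints': array([ 1.094,  0.313,  1.498,  0.   ,  1.331, -0.223]), 'dq': array([ 0.001, -0.003, -0.001,  0.   ,  0.   , -0.   ]), 'tau': array([ 2.0000e-03, -4.1290e+01, -2.6014e+01, -0.0000e+00,  3.0000e-03,
        0.0000e+00]), 'eef_pos': array([131.76 , 508.05 , 303.388]), 'ee_rot': array([-0.   ,  0.127,  0.992, -0.001]), 'force': array([0.527, 0.081, 0.531]), 'wrist_torque': array([-0.037, -0.002, -0.033]), 'grip_force': np.float64(0.0), 'grip_width': np.float64(0.999)}
```

View pics/scene0.png

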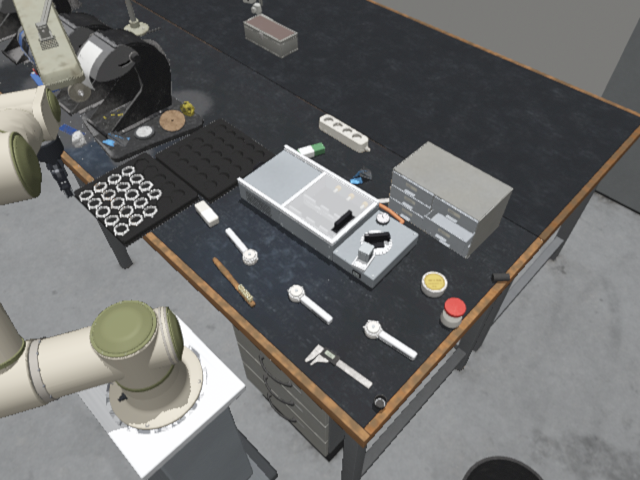

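View pics/top0.png

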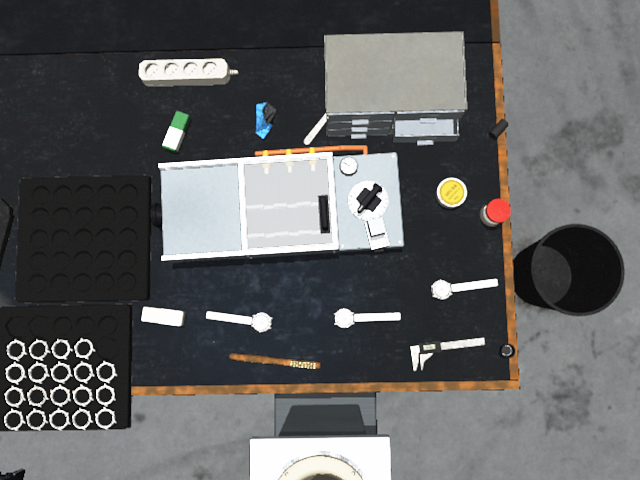

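The top view shows the holders at about (240,320), (365,318) and (465,287). The window handle is at (324,213), the knob at (368,200) and the lock at (377,233). Next I enlarge the cabinet and measure.

```bash
cat > crop.py <<'E'
from h import *
def crop(c,u0,v0,u1,v1,s,n):
    cv2.imwrite("pics/"+n,cv2.resize(c["color"][v0:v1,u0:u1,::-1],None,fx=s,fy=s,interpolation=cv2.INTER_CUBIC))
E
python3 - <<'E'
from crop import *
c=cam("top"); crop(c,310,145,410,255,5.4,"knob0.png"); 
P=cloud(c)
g=c["color"].astype(int).sum(2)
# holders: white-ish on bench, depth low
for z,(u0,v0,u1,v1) in [(20,(195,295,280,340)),(20,(325,295,410,340)),(20,(425,265,505,305))]:
    m=np.zeros(g.shape,np.uint8); m[v0:v1,u0:u1]=(g[v0:v1,u0:u1]>360)
    n,l,st,_=cv2.connectedComponentsWithStats(m); k=1+np.argmax(st[1:,4]); m=(l==k)
    v,u=np.nonzero(m); pts=np.array([ray(c,a,b,20)[:2] for a,b in zip(u,v)])
    rect=cv2.minAreaRect(pts.astype(np.float32)); cen=pts.mean(0)
    w,V=np.linalg.eigh(np.cov((pts-cen).T)); ax=V[:,1]; s=(pts-cen)@ax
    # case end: wider
    wid=lambda lo,hi:np.ptp(((pts-cen)@V[:,0])[(s>=lo)&(s<=hi)])
    print(rect,cen,ax,s.min(),s.max(),wid(s.max()-40,s.max()),wid(s.min(),s.min()+40),"zmax",np.percentile(P[m][:,2],[5,50,95]))
for n,(u,v) in dict(knob=(368,200),lock=(377,233),handle=(324,213)).items(): print(n,P[v,u],ray(c,u,v,90))
E
```

```text
((415.102783203125, 177.86660766601562), (152.72579956054688, 45.66868591308594), 87.78687286376953) [419.87377472 166.91184673] [0.14908571 0.98882428] -64.71274527088198 88.26047911528389 18.67454781633106 46.25024107123093 zmax [ 1.82669704 20.94879323 28.1833943 ]
((418.7159423828125, -116.75659942626953), (151.18882751464844, 43.19968795776367), 88.89275360107422) [ 419.74800118 -105.13695509] [-0.01554305  0.9998792 ] -87.50703478971472 64.46239689293634 43.63577919286473 18.862246578751822 zmax [ 1.5673601  21.10992768 28.49406007]
((480.3043212890625, -341.4615783691406), (152.1356658935547, 45.92124557495117), 89.88536071777344) [ 484.41372416 -329.49435403] [-0.11248922  0.99365294] -89.3530162511492 64.35670814799556 46.196574042629535 18.71456827823557 zmax [ 2.22598867 21.16082455 28.67129394]
knob [ 678.82213247 -122.33494642   90.1203582 ] [ 678.84395021 -122.34240721   90.        ]
lock [ 603.05695537 -139.25103858  101.58275992] [ 604.49692649 -140.12683335   90.        ]
handle [647.97152973 -24.27264154 113.76720084] [651.78727691 -23.95460607  90.        ]
```

View pics/knob0.png

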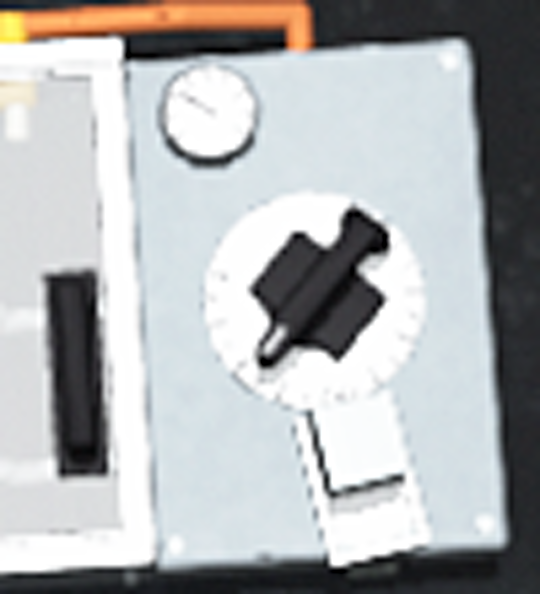

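Knob crop: the narrow (pointed) end is at about (265,355) in the crop and the blunt end at (370,235). The bracket and lock run down to about (375,480). Next I measure the axes from depth.

```bash
python3 - <<'E'
from h import *
c=cam("top"); P=cloud(c); g=c["color"].astype(int).sum(2); X,Y,Z=P[...,0],P[...,1],P[...,2]
def fit(m,n):
    p=P[m][:,:2].astype(np.float32); r=cv2.minAreaRect(p); print(n,len(p),"rect",np.round(r[0],1),np.round(r[1],1),round(r[2],1),"mean",p.mean(0),"z",np.percentile(P[m][:,2],[5,50,95])); return p
near=np.hypot(X-679,Y+122)<50
k=fit(near&(Z>82)&(g<250),"knobbar"); 
cen=np.array(cv2.minAreaRect(k)[0]); w,V=np.linalg.eigh(np.cov((k-cen).T)); a=V[:,1]; 
s=(k-cen)@a; t=(k-cen)@V[:,0]
for lo in range(-40,40,8):
    q=(s>=lo)&(s<lo+8); 
    if q.sum(): print(lo,q.sum(),round(np.ptp(t[q]),1),end="; ")
print("bar axis",a,np.degrees(np.arctan2(a[1],a[0])))
fit(near&(Z>58)&(Z<70)&(g<250),"skirt")
fit((np.hypot(X-604,Y+140)<50)&(Z>94)&(Z<106),"lock")
fit((np.hypot(X-648,Y+24)<60)&(Z>108),"handle")
# disc: white dial on deck
d=(np.hypot(X-679,Y+122)<60)&(Z<56)&(Z>44)&(g>690); fit(d,"dial")
# wall tops 74, track 88
for lo,hi in((68,80),(82,94)): 
    m=(X>550)&(X<800)&(Y>-80)&(Y<350)&(Z>lo)&(Z<hi); fit(m,f"z{lo}")
# deck outline
fit((X>560)&(X<800)&(Y<-50)&(Y>-230)&(Z>40)&(Z<56),"deck")
fit((X>550)&(X<800)&(Y<350)&(Y>-230)&(Z>30),"cabinet")
E
```

```text
knobbar 174 rect [ 685.5 -121.8] [17.8 73.7] 48.2 mean [ 688.3746  -125.80937] z [83.44900909 90.21228827 94.32982183]
-40 13 17.8; -32 23 13.5; -24 20 10.7; -16 21 13.5; -8 23 13.7; 0 23 14.3; 8 21 12.6; 16 22 13.9; 24 6 8.9; 32 2 2.2; bar axis [-0.76633562  0.64244044] 140.02596158234527
skirt 196 rect [ 682.4 -125.1] [52.7 56.9] 84.8 mean [ 684.09875 -125.91889] z [58.87356754 62.01043763 67.37780776]
lock 233 rect [ 619.7 -137.8] [34.7 33. ] 14.1 mean [ 619.7159 -138.0988] z [ 95.81390948  99.26775064 103.60147104]
handle 192 rect [651.7 -22.5] [69.3 13.9] 2.4 mean [651.138    -22.564966] z [109.32816667 113.65643597 117.20975802]
dial 598 rect [ 680.8 -126.1] [104.5  95. ] 20.4 mean [ 683.9998   -122.987495] z [48.12077046 52.70139325 55.51091597]
z68 7792 rect [671.4 133.1] [216.3 430.5] 2.6 mean [671.3738  228.90927] z [70.1688256  74.78965952 79.46524687]
z82 7057 rect [674.7 148.3] [221.8 393.3] 2.6 mean [675.65137   79.211136] z [82.29996438 85.06774991 90.51664848]
deck 4648 rect [ 686.2 -125.7] [226.8 151.2] 0.7 mean [ 685.1324  -124.71827] z [45.77449794 50.65428706 54.99509248]
cabinet 23558 rect [682.6  75.9] [237.9 549.8] 2.1 mean [674.941    76.52994] z [48.1978252  76.72802283 89.63871062]
```

```bash
cat >> h.py <<'E'
def go(target,yaw,s=None):
    """target TCP world mm, yaw(deg) of tool y axis -> offset cm, rot z deg (wrapped), resulting j6 options"""
    s=s or sense(); q=s["ee_rot"]; M=R.from_quat([q[1],q[2],q[3],q[0]]).as_matrix()
    off=M.T@(np.array(target,float)-s["eef_pos"])/10
    y=np.degrees(np.arctan2(M[1,1],M[0,1])); 
    j1=np.arctan2(target[1],target[0]); j6=s["joints"][5]; j6t=j1-np.radians(yaw)
    Md=np.array([[np.sin(np.radians(yaw)),np.cos(np.radians(yaw)),0],[-np.cos(np.radians(yaw)),np.sin(np.radians(yaw)),0],[0,0,-1]]).T
    Md=np.array([[-np.sin(np.radians(yaw)),np.cos(np.radians(yaw)),0],[np.cos(np.radians(yaw)),np.sin(np.radians(yaw)),0],[0,0,-1]])
    rv=np.degrees(R.from_matrix(M.T@Md).as_rotvec())
    print("off",np.round(off,2),"rotvec",np.round(rv,2),"yaw now",round(y,1),"dz rot",round(y-yaw,1),"j6",round(j6,2),"->",[round(j6t+2*np.pi*k,2) for k in(-1,0,1)],"det",round(np.linalg.det(Md)))
E
python3 - <<'E'
from h import *
go([400,200,260],-25); go([685.5,-122,175],-130)
E
```

```text
off [-33.7  -23.09   4.37] rotvec [-4.0000e-02  3.0000e-02  1.0046e+02] yaw now 75.5 dz rot 100.5 j6 -0.22 -> [np.float64(-5.38), np.float64(0.9), np.float64(7.18)] det 1
off [-69.42 -47.08  12.88] rotvec [-0.0000e+00 -6.0000e-02 -1.5454e+02] yaw now 75.5 dz rot 205.5 j6 -0.22 -> [np.float64(-4.19), np.float64(2.09), np.float64(8.38)] det 1
```

Emit:
{"api": "step_arm", "payload": {
  "plan": [
    {"offset":[-33.7,-23.1,4.4],"rot":[0,0,100.4],"gripper":4.0},
    {"offset":[-33.7,-23.1,4.4],"rot":[0,0,100.4],"gripper":4.0},
    {"offset":[-33.7,-23.1,4.4],"rot":[0,0,100.4],"gripper":4.0},
    {"offset":[-33.7,-23.1,4.4],"rot":[0,0,100.4],"gripper":4.0},
    {"offset":[-33.7,-23.1,4.4],"rot":[0,0,100.4],"gripper":4.0},
    {"offset":[-33.7,-23.1,4.4],"rot":[0,0,100.4],"gripper":4.0},
    {"offset":[-33.7,-23.1,4.4],"rot":[0,0,100.4],"gripper":4.0},
    {"offset":[-33.7,-23.1,4.4],"rot":[0,0,100.4],"gripper":4.0},
    {"offset":[-33.7,-23.1,4.4],"rot":[0,0,100.4],"gripper":4.0},
    {"offset":[-33.7,-23.1,4.4],"rot":[0,0,100.4],"gripper":4.0},
    {"offset":[-33.7,-23.1,4.4],"rot":[0,0,100.4],"gripper":4.0},
    {"offset":[-33.7,-23.1,4.4],"rot":[0,0,100.4],"gripper":4.0}
  ]
}}

```text
time_s: 1.4
eef_pos: [400.1, 199.8, 259.8]
ee_rot: [-0.0, 0.845, 0.535, -0.0]
force: [0.1, 0.7, 0.2]
grip_width: 0.462
grip_force: 0.0
```

```bash
python3 - <<'E'
from h import *
go([685.5,-122,175],-130)
E
```

```text
off [-16.9   39.56   8.47] rotvec [-0.0000e+00  2.0000e-02  1.0471e+02] yaw now -25.3 dz rot 104.7 j6 0.64 -> [np.float64(-4.19), np.float64(2.09), np.float64(8.38)] det 1
```

Emit:
{"api": "step_arm", "payload": {
  "plan": [
    {"offset":[-16.9,39.6,8.5],"rot":[0,0,104.7],"gripper":4.0},
    {"offset":[-16.9,39.6,8.5],"rot":[0,0,104.7],"gripper":4.0},
    {"offset":[-16.9,39.6,8.5],"rot":[0,0,104.7],"gripper":4.0},
    {"offset":[-16.9,39.6,8.5],"rot":[0,0,104.7],"gripper":4.0},
    {"offset":[-16.9,39.6,8.5],"rot":[0,0,104.7],"gripper":4.0},
    {"offset":[-16.9,39.6,8.5],"rot":[0,0,104.7],"gripper":4.0},
    {"offset":[-16.9,39.6,8.5],"rot":[0,0,104.7],"gripper":4.0},
    {"offset":[-16.9,39.6,8.5],"rot":[0,0,104.7],"gripper":4.0},
    {"offset":[-16.9,39.6,8.5],"rot":[0,0,104.7],"gripper":4.0},
    {"offset":[-16.9,39.6,8.5],"rot":[0,0,104.7],"gripper":4.0},
    {"offset":[-16.9,39.6,8.5],"rot":[0,0,104.7],"gripper":4.0},
    {"offset":[-16.9,39.6,8.5],"rot":[0,0,104.7],"gripper":4.0}
  ]
}}

```text
time_s: 2.6
eef_pos: [687.8, -120.5, 174.2]
ee_rot: [-0.0, 0.944, -0.329, -0.0]
force: [-0.3, 0.1, 0.2]
grip_width: 0.468
grip_force: 0.0
```

```bash
python3 - <<'E'
from crop import *
s=sense();print(np.round(s["joints"],2)); go([685.5,-122,138],-130)
c=cam("scene"); crop(c,320,190,440,290,5,"s1.png")
E
```

```text
[-0.34  0.81  1.04  0.    1.29  1.9 ]
off [-0.09  0.26  3.62] rotvec [0.02 0.05 1.55] yaw now -128.4 dz rot 1.6 j6 1.9 -> [np.float64(-4.19), np.float64(2.09), np.float64(8.38)] det 1
```

View pics/s1.png

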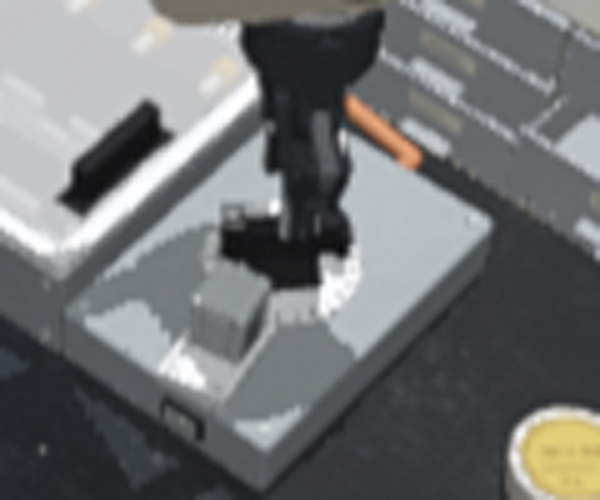

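The crop shows the gripper directly above the knob bar. I descend, then grip.

Emit:
{"api": "step_arm", "payload": {
  "plan": [
    {"offset":[-0.1,0.3,1.5],"rot":[0,0,1.6],"gripper":4.0},
    {"offset":[-0.1,0.3,3.0],"rot":[0,0,1.6],"gripper":4.0},
    {"offset":[-0.1,0.3,3.6],"rot":[0,0,1.6],"gripper":4.0},
    {"offset":[-0.1,0.3,3.6],"rot":[0,0,1.6],"gripper":2.0},
    {"offset":[-0.1,0.3,3.6],"rot":[0,0,1.6],"gripper":1.0},
    {"offset":[-0.1,0.3,3.6],"rot":[0,0,1.6],"gripper":1.0},
    {"offset":[-0.1,0.3,3.6],"rot":[0,0,1.6],"gripper":1.0},
    {"offset":[-0.1,0.3,3.6],"rot":[0,0,1.6],"gripper":1.0},
    {"offset":[-0.1,0.3,3.6],"rot":[0,0,1.6],"gripper":1.0}
  ],
  "squeeze": 25
}}

```text
time_s: 3.55
eef_pos: [685.5, -121.7, 139.2]
ee_rot: [-0.0, 0.941, -0.339, 0.0]
force: [2.9, 2.9, -3.0]
grip_width: 0.16
grip_force: 29.5
```

Emit:
{"api": "step_arm", "payload": {
  "plan": [
    {"offset":[0,0,0],"rot":[0,0,-8],"gripper":1.0},
    {"offset":[0,0,0],"rot":[0,0,-16],"gripper":1.0},
    {"offset":[0,0,0],"rot":[0,0,-24],"gripper":1.0},
    {"offset":[0,0,0],"rot":[0,0,-32],"gripper":1.0},
    {"offset":[0,0,0],"rot":[0,0,-40],"gripper":1.0},
    {"offset":[0,0,0],"rot":[0,0,-48],"gripper":1.0},
    {"offset":[0,0,0],"rot":[0,0,-56],"gripper":1.0},
    {"offset":[0,0,0],"rot":[0,0,-64],"gripper":1.0},
    {"offset":[0,0,0],"rot":[0,0,-72],"gripper":1.0},
    {"offset":[0,0,0],"rot":[0,0,-80],"gripper":1.0},
    {"offset":[0,0,0],"rot":[0,0,-88],"gripper":1.0},
    {"offset":[0,0,0],"rot":[0,0,-96],"gripper":1.0}
  ]
}}

```text
time_s: 4.75
eef_pos: [685.6, -122.1, 139.1]
ee_rot: [0.001, 0.88, 0.474, 0.001]
force: [5.4, 1.7, -3.6]
grip_width: 0.16
grip_force: 29.4
```

```bash
python3 - <<'E'
from h import *
s=sense();print({k:np.round(v,2) for k,v in s.items()}); go([685.5,-122,138],50)
E
```

```text
{'time_s': np.float64(4.75), 'joints': array([-0.34,  0.84,  1.08,  0.  ,  1.22,  0.24]), 'dq': array([ 0.  ,  0.  , -0.  ,  0.  , -0.  , -1.38]), 'tau': array([ -1.31, -63.53, -24.3 ,  -0.65,   1.12,   1.75]), 'eef_pos': array([ 685.58, -122.14,  139.13]), 'ee_rot': array([0.  , 0.88, 0.47, 0.  ]), 'force': array([ 5.42,  1.66, -3.62]), 'wrist_torque': array([ 0.11, -0.89, -0.09]), 'grip_force': np.float64(29.42), 'grip_width': np.float64(0.16)}
off [ 0.01 -0.01  0.11] rotvec [ 1.000e-01  4.000e-02 -8.336e+01] yaw now -33.4 dz rot -83.4 j6 0.24 -> [np.float64(-7.33), np.float64(-1.05), np.float64(5.23)] det 1
```

Emit:
{"api": "step_arm", "payload": {
  "plan": [
    {"offset":[0,0,0],"rot":[0,0,-8],"gripper":1.0},
    {"offset":[0,0,0],"rot":[0,0,-16],"gripper":1.0},
    {"offset":[0,0,0],"rot":[0,0,-24],"gripper":1.0},
    {"offset":[0,0,0],"rot":[0,0,-32],"gripper":1.0},
    {"offset":[0,0,0],"rot":[0,0,-40],"gripper":1.0},
    {"offset":[0,0,0],"rot":[0,0,-48],"gripper":1.0},
    {"offset":[0,0,0],"rot":[0,0,-56],"gripper":1.0},
    {"offset":[0,0,0],"rot":[0,0,-64],"gripper":1.0},
    {"offset":[0,0,0],"rot":[0,0,-72],"gripper":1.0},
    {"offset":[0,0,0],"rot":[0,0,-77],"gripper":1.0},
    {"offset":[0,0,0],"rot":[0,0,-80],"gripper":1.0},
    {"offset":[0,0,0],"rot":[0,0,-80],"gripper":1.0}
  ]
}}

```text
time_s: 5.95
eef_pos: [685.9, -122.0, 139.2]
ee_rot: [0.001, 0.371, 0.928, 0.0]
force: [7.9, 1.6, -4.9]
grip_width: 0.157
grip_force: 29.3
```

```bash
python3 - <<'E'
from h import *
s=sense();print({k:np.round(v,2) for k,v in s.items()}); go([685.5,-122,138],50)
E
```

```text
{'time_s': np.float64(5.95), 'joints': array([-0.34,  0.84,  1.08,  0.  ,  1.22, -1.15]), 'dq': array([-0.  ,  0.  , -0.  ,  0.  , -0.  ,  0.04]), 'tau': array([ -1.9 , -64.09, -23.74,  -0.96,   1.64,  -0.42]), 'eef_pos': array([ 685.92, -122.03,  139.17]), 'ee_rot': array([0.  , 0.37, 0.93, 0.  ]), 'force': array([ 7.94,  1.62, -4.93]), 'wrist_torque': array([ 0.34, -1.23,  0.11]), 'grip_force': np.float64(29.27), 'grip_width': np.float64(0.16)}
off [ 0.03 -0.03  0.12] rotvec [ 0.1   0.13 -3.6 ] yaw now 46.4 dz rot -3.6 j6 -1.15 -> [np.float64(-7.33), np.float64(-1.05), np.float64(5.23)] det 1
```

Emit:
{"api": "step_arm", "payload": {
  "plan": [
    {"offset":[0,0,0],"rot":[0,0,-4],"gripper":1.0},
    {"offset":[0,0,0],"rot":[0,0,-8],"gripper":1.0},
    {"offset":[0,0,0],"rot":[0,0,-12],"gripper":1.0},
    {"offset":[0,0,0],"rot":[0,0,-16],"gripper":1.0},
    {"offset":[0,0,0],"rot":[0,0,-16],"gripper":1.0}
  ]
}}

```text
time_s: 6.45
eef_pos: [685.9, -122.0, 139.2]
ee_rot: [0.001, 0.239, 0.971, 0.0]
force: [8.7, 1.7, -5.2]
grip_width: 0.161
grip_force: 30.4
```

```bash
python3 - <<'E'
from h import *
s=sense();print({k:np.round(s[k],2) for k in("wrist_torque","tau","dq")}); go([685.5,-122,138],50)
E
```

```text
{'wrist_torque': array([ 0.46, -1.23, -0.5 ]), 'tau': array([ -1.59, -64.1 , -23.71,  -1.3 ,   1.61,  -1.2 ]), 'dq': array([ 0.  ,  0.  , -0.  ,  0.  , -0.  ,  0.05])}
off [ 0.04 -0.02  0.12] rotvec [ 0.11  0.14 12.36] yaw now 62.4 dz rot 12.4 j6 -1.43 -> [np.float64(-7.33), np.float64(-1.05), np.float64(5.23)] det 1
```

Emit:
{"api": "step_arm", "payload": {
  "plan": [
    {"offset":[0,0,0],"rot":[0,0,-3],"gripper":1.0},
    {"offset":[0,0,0],"rot":[0,0,-6],"gripper":1.0},
    {"offset":[0,0,0],"rot":[0,0,-6],"gripper":1.0}
  ]
}}

```text
time_s: 6.75
eef_pos: [685.6, -121.9, 139.3]
ee_rot: [0.001, 0.189, 0.982, 0.001]
force: [4.6, 2.6, -1.9]
grip_width: 0.158
grip_force: 79.2
```

```bash
python3 - <<'E'
from h import *
s=sense();print({k:np.round(s[k],2) for k in("wrist_torque","tau","dq")}); go([685.5,-122,138],50)
E
```

```text
{'wrist_torque': array([ 0.66, -0.7 , -1.87]), 'tau': array([ -0.93, -62.8 , -24.25,  -1.82,   0.72,  -2.34]), 'dq': array([-0.  , -0.  , -0.  ,  0.  ,  0.  ,  0.04])}
off [ 0.01 -0.02  0.13] rotvec [ 0.13  0.06 18.18] yaw now 68.2 dz rot 18.2 j6 -1.53 -> [np.float64(-7.33), np.float64(-1.05), np.float64(5.23)] det 1
```

Stop reached: wrist torque is up to 1.9 N m. I release, rise, and go to the window handle.

```bash
python3 - <<'E'
from h import *
go([651.5,-22.5,205],92.3);go([651.5,-22.5,160],92.3); y=np.radians(2.3); go([651.5-np.sin(y)*200,-22.5+np.cos(y)*200,160],92.3)
E
```

```text
off [ 6.85  7.97 -6.56] rotvec [  0.1    0.1  -24.12] yaw now 68.2 dz rot -24.1 j6 -1.53 -> [np.float64(-7.93), np.float64(-1.65), np.float64(4.64)] det 1
off [ 6.86  7.96 -2.06] rotvec [  0.1    0.1  -24.12] yaw now 68.2 dz rot -24.1 j6 -1.53 -> [np.float64(-7.93), np.float64(-1.65), np.float64(4.64)] det 1
off [15.03 26.22 -2.04] rotvec [  0.1    0.1  -24.12] yaw now 68.2 dz rot -24.1 j6 -1.53 -> [np.float64(-7.63), np.float64(-1.34), np.float64(4.94)] det 1
```

Emit:
{"api": "step_arm", "payload": {
  "plan": [
    {"offset":[0,0,0],"rot":[0,0,0],"gripper":4.0},
    {"offset":[0,0,0],"rot":[0,0,0],"gripper":4.0},
    {"offset":[0,0,-3],"rot":[0,0,0],"gripper":4.0},
    {"offset":[0,0,-6.5],"rot":[0,0,0],"gripper":4.0},
    {"offset":[3.4,4,-6.5],"rot":[0,0,-8],"gripper":4.0},
    {"offset":[6.8,8,-6.5],"rot":[0,0,-16],"gripper":4.0},
    {"offset":[6.8,8,-6.5],"rot":[0,0,-24],"gripper":4.0},
    {"offset":[6.8,8,-6.5],"rot":[0,0,-24],"gripper":4.0},
    {"offset":[6.8,8,-6.5],"rot":[0,0,-24],"gripper":4.0}
  ]
}}

```text
time_s: 7.65
eef_pos: [651.7, -23.3, 204.2]
ee_rot: [0.0, -0.018, 1.0, -0.0]
force: [0.5, -0.7, 0.2]
grip_width: 0.469
grip_force: 0.0
```

```bash
python3 - <<'E'
from crop import *
c=cam("scene"); crop(c,320,190,440,290,5,"s2.png")
y=np.radians(2.3); go([651.5,-22.5,160],92.3); go([651.5-np.sin(y)*200,-22.5+np.cos(y)*200,160],92.3)
E
```

```text
off [0.03 0.12 4.4 ] rotvec [-0.03  0.01 -0.22] yaw now 92.1 dz rot -0.2 j6 -1.82 -> [np.float64(-7.93), np.float64(-1.65), np.float64(4.64)] det 1
off [ 0.1  20.12  4.39] rotvec [-0.03  0.01 -0.22] yaw now 92.1 dz rot -0.2 j6 -1.82 -> [np.float64(-7.63), np.float64(-1.34), np.float64(4.94)] det 1
```

View pics/s2.png

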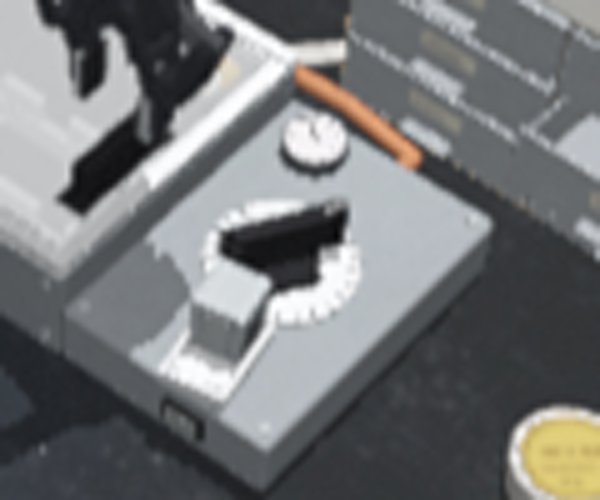

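The knob now points up and to the right at its stop, and the fingers straddle the handle. I lower and grip.

Emit:
{"api": "step_arm", "payload": {
  "plan": [
    {"offset":[0,0.1,2.5],"rot":[0,0,0],"gripper":4.0},
    {"offset":[0,0.1,4.4],"rot":[0,0,0],"gripper":4.0},
    {"offset":[0,0.1,4.4],"rot":[0,0,0],"gripper":2.0},
    {"offset":[0,0.1,4.4],"rot":[0,0,0],"gripper":1.0},
    {"offset":[0,0.1,4.4],"rot":[0,0,0],"gripper":1.0},
    {"offset":[0,0.1,4.4],"rot":[0,0,0],"gripper":1.0},
    {"offset":[0,0.1,4.4],"rot":[0,0,0],"gripper":1.0}
  ],
  "squeeze": 25
}}

```text
time_s: 8.4
eef_pos: [651.4, -21.4, 159.8]
ee_rot: [-0.0, -0.02, 1.0, 0.0]
force: [0.3, 4.9, -8.2]
grip_width: 0.154
grip_force: 29.9
```

Emit:
{"api": "step_arm", "payload": {
  "plan": [
    {"offset":[0,1,0],"rot":[0,0,0],"gripper":1.0},
    {"offset":[0,3,0],"rot":[0,0,0],"gripper":1.0},
    {"offset":[0,5.5,0],"rot":[0,0,0],"gripper":1.0},
    {"offset":[0,8,0],"rot":[0,0,0],"gripper":1.0},
    {"offset":[0,10.5,0],"rot":[0,0,0],"gripper":1.0},
    {"offset":[0,13,0],"rot":[0,0,0],"gripper":1.0},
    {"offset":[0,15.5,0],"rot":[0,0,0],"gripper":1.0},
    {"offset":[0,17.5,0],"rot":[0,0,0],"gripper":1.0},
    {"offset":[0,19,0],"rot":[0,0,0],"gripper":1.0},
    {"offset":[0,19.8,0],"rot":[0,0,0],"gripper":1.0},
    {"offset":[0,20.2,0],"rot":[0,0,0],"gripper":1.0},
    {"offset":[0,20.2,0],"rot":[0,0,0],"gripper":1.0}
  ]
}}

```text
time_s: 9.6
eef_pos: [642.7, 178.8, 159.8]
ee_rot: [-0.002, -0.02, 1.0, -0.002]
force: [-7.6, -9.2, -4.2]
grip_width: 0.159
grip_force: 30.6
```

```bash
python3 - <<'E'
from h import *
go([421.9,180.1,180],-7)
E
```

```text
off [22.07  1.01 -1.95] rotvec [-3.30e-01  5.00e-02  9.93e+01] yaw now 92.3 dz rot 99.3 j6 -1.51 -> [np.float64(-5.76), np.float64(0.53), np.float64(6.81)] det 1
```

Emit:
{"api": "step_arm", "payload": {
  "plan": [
    {"offset":[0,-0.2,0],"rot":[0,0,0],"gripper":5.0},
    {"offset":[0,-0.2,0],"rot":[0,0,0],"gripper":5.0},
    {"offset":[0,-0.2,-3],"rot":[0,0,0],"gripper":5.0},
    {"offset":[0,0,-7],"rot":[0,0,0],"gripper":5.0},
    {"offset":[5,0,-8],"rot":[0,0,8],"gripper":5.0},
    {"offset":[10,0.5,-8],"rot":[0,0,16],"gripper":5.0},
    {"offset":[15,1,-8],"rot":[0,0,24],"gripper":5.0},
    {"offset":[20,1,-8],"rot":[0,0,32],"gripper":5.0},
    {"offset":[22,1,-8],"rot":[0,0,40],"gripper":5.0},
    {"offset":[22,1,-8],"rot":[0,0,48],"gripper":5.0},
    {"offset":[22,1,-8],"rot":[0,0,56],"gripper":5.0},
    {"offset":[22,1,-8],"rot":[0,0,64],"gripper":5.0}
  ]
}}

```text
time_s: 10.8
eef_pos: [423.6, 181.6, 241.2]
ee_rot: [0.001, 0.515, 0.857, 0.001]
force: [1.2, -0.1, 0.3]
grip_width: 0.586
grip_force: 0.0
```

```bash
python3 - <<'E'
from crop import *
go([421.9,180.1,180],-7)
c=cam("top"); crop(c,150,140,510,345,2.2,"t3.png")
E
```

```text
off [-0.05 -0.24  6.12] rotvec [ 2.200e-01 -1.000e-02  3.498e+01] yaw now 28.0 dz rot 35.0 j6 -0.34 -> [np.float64(-5.76), np.float64(0.53), np.float64(6.81)] det 1
```

View pics/t3.png

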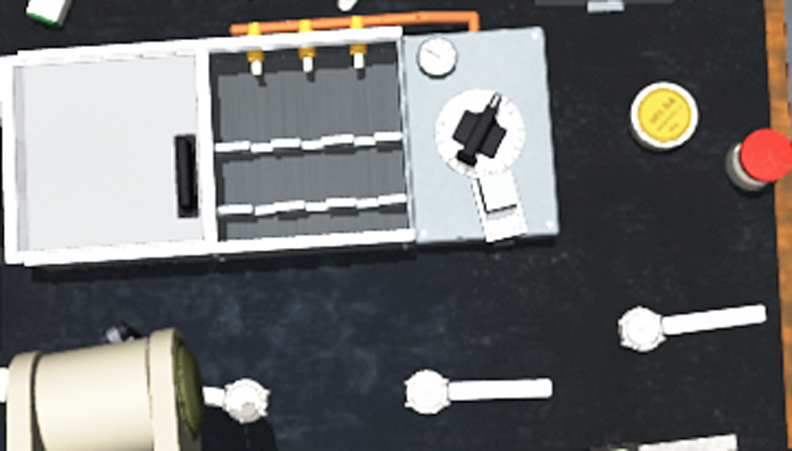

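The window is open. The combs are visible (notches near crop x 260, 308, 360) and the knob is at its stop. Now I measure the comb geometry.

```bash
python3 - <<'E'
from h import *
c=cam("top"); P=cloud(c); g=c["color"].astype(int).sum(2)
y=np.radians(2.3); ex=np.array([np.cos(y),np.sin(y)]); ey=np.array([-ex[1],ex[0]])
cx=P[...,:2]@ex; cy=P[...,:2]@ey; Z=P[...,2]
u,v=np.meshgrid(np.arange(640),np.arange(480))
reg=(u>247)&(u<332)&(v>160)&(v<248)
m=reg&(g>560)&(Z>46)&(Z<62)
print("comb-ish n",m.sum()); h,e=np.histogram(cx[m],bins=np.arange(560,800,5)); print([(int(a),int(b)) for a,b in zip(e,h) if b])
for lo,hi in((605,640),(665,710)):
    mm=m&(cx>lo)&(cx<hi); yy=np.sort(cy[mm]); xx=cx[mm]; print("row x",np.percentile(xx,[5,50,95]))
    h,e=np.histogram(yy,bins=np.arange(-70,110,4)); print([(int(a),int(b)) for a,b in zip(e,h)])
# nozzles
m=reg&(v<185)&(g>500)&(Z>35)&(Z<72); n,l,st,ce=cv2.connectedComponentsWithStats(m.astype(np.uint8))
for k in range(1,n):
    if st[k,4]>6: q=l==k; print("noz",st[k,:5],cx[q].min(),np.median(cy[q]),np.median(Z[q]))
# right wall inner edge
for vv in(190,200,225): 
    r=[(int(uu),round(float(cy[vv,uu]),1),round(float(Z[vv,uu]))) for uu in range(322,340)]; print(vv,r)
E
```

```text
comb-ish n 463
[(610, 68), (615, 110), (620, 17), (675, 52), (680, 116), (685, 36), (755, 9), (760, 22), (765, 24), (770, 5), (780, 4)]
row x [613.02105574 616.17304247 620.27713162]
[(-70, 0), (-66, 4), (-62, 7), (-58, 7), (-54, 4), (-50, 6), (-46, 8), (-42, 0), (-38, 0), (-34, 0), (-30, 0), (-26, 0), (-22, 1), (-18, 6), (-14, 6), (-10, 7), (-6, 8), (-2, 5), (2, 8), (6, 8), (10, 4), (14, 0), (18, 0), (22, 0), (26, 0), (30, 0), (34, 4), (38, 8), (42, 8), (46, 4), (50, 7), (54, 6), (58, 5), (62, 6), (66, 2), (70, 0), (74, 0), (78, 0), (82, 0), (86, 2), (90, 5), (94, 6), (98, 8), (102, 8)]
row x [678.92096002 682.08261104 686.21714618]
[(-70, 3), (-66, 7), (-62, 8), (-58, 4), (-54, 8), (-50, 8), (-46, 7), (-42, 0), (-38, 0), (-34, 0), (-30, 0), (-26, 0), (-22, 0), (-18, 8), (-14, 8), (-10, 4), (-6, 8), (-2, 6), (2, 7), (6, 4), (10, 7), (14, 0), (18, 0), (22, 0), (26, 0), (30, 0), (34, 6), (38, 4), (42, 8), (46, 7), (50, 8), (54, 4), (58, 8), (62, 7), (66, 0), (70, 0), (74, 0), (78, 0), (82, 0), (86, 0), (90, 8), (94, 7), (98, 6), (102, 6)]
noz [264 162  10   1  10] 781.5183599120187 70
[... 562 characters left out ...]
, 54), (338, -85.1, 53), (339, -87.4, 51)]
200 [(322, -47.1, 54), (323, -49.4, 56), (324, -51.6, 55), (325, -53.9, 52), (326, -56.2, 53), (327, -58.5, 52), (328, -60.8, 57), (329, -63.1, 50), (330, -65.3, 60), (331, -67.6, 54), (332, -69.9, 53), (333, -72.0, 77), (334, -74.2, 76), (335, -76.8, 49), (336, -79.1, 48), (337, -81.4, 49), (338, -83.7, 50), (339, -86.0, 49)]
225 [(322, -43.3, 22), (323, -45.5, 13), (324, -47.9, 14), (325, -50.2, 18), (326, -52.6, 20), (327, -54.9, 17), (328, -57.2, 18), (329, -59.6, 16), (330, -61.9, 13), (331, -64.2, 15), (332, -66.6, 16), (333, -69.0, 10), (334, -70.8, 72), (335, -73.0, 70), (336, -75.2, 76), (337, -77.8, 47), (338, -80.0, 53), (339, -82.4, 49)]
```

```bash
cat >> h.py <<'E'
def holder(c,box,col=None,sgn=None):
    col=c["color"] if col is None else col
    g=col.astype(int).sum(2); u0,v0,u1,v1=box; m=np.zeros(g.shape,np.uint8); m[v0:v1,u0:u1]=g[v0:v1,u0:u1]>330
    n,l,st,_=cv2.connectedComponentsWithStats(m); v,u=np.nonzero(l==1+np.argmax(st[1:,4]))
    p=np.array([ray(c,a,b,20)[:2] for a,b in zip(u,v)]); cen=p.mean(0); a=np.linalg.eigh(np.cov((p-cen).T))[1][:,1]
    s=(p-cen)@a
    if abs(s.max())>abs(s.min()): a=-a   # a points to case (short side)
    for _ in range(3):
        s=(p-cen)@a; tail=s.min(); b=p[(s>tail+4)&(s<tail+95)]; bc=b.mean(0)
        w,V=np.linalg.eigh(np.cov((b-bc).T)); a2=V[:,1]; a=a2*np.sign(a2@a); cen=bc
    s=(p-cen)@a; mid=cen+a*(s.min()+75-1)
    print("mid",np.round(mid,1),"len",round(np.ptp(s),1),"xdir deg",round(np.degrees(np.arctan2(a[1],a[0])),1)); return mid,a
E
python3 - <<'E'
from h import *
c=cam("top"); old=cv2.imread("pics/top0.png")[:,:,::-1]
m,a=holder(c,(195,295,280,340),old); go([m[0],m[1],180],np.degrees(np.arctan2(a[1],a[0]))+90); go([m[0],m[1],76],np.degrees(np.arctan2(a[1],a[0]))+90)
for b in((325,295,410,340),(425,265,505,305)): holder(c,b,old); holder(c,b)
E
```

```text
mid [421.9 181.1] len 152.9 xdir deg -98.8
off [ 0.04 -0.18  6.07] rotvec [ 1.40e-01 -1.00e-02  3.73e+01] yaw now 28.5 dz rot 37.3 j6 -0.35 -> [np.float64(-5.72), np.float64(0.56), np.float64(6.84)] det 1
off [ 0.05 -0.2  16.47] rotvec [ 1.40e-01 -1.00e-02  3.73e+01] yaw now 28.5 dz rot 37.3 j6 -0.35 -> [np.float64(-5.72), np.float64(0.56), np.float64(6.84)] det 1
mid [ 420.2 -118.6] len 151.8 xdir deg 90.5
mid [ 420.2 -118.6] len 151.9 xdir deg 90.6
mid [ 486.3 -344.7] len 153.7 xdir deg 96.2
mid [ 486.3 -344.7] len 153.7 xdir deg 96.2
```

Emit:
{"api": "step_arm", "payload": {
  "plan": [
    {"offset":[0,-0.2,2],"rot":[0,0,8],"gripper":5.0},
    {"offset":[0,-0.2,4],"rot":[0,0,16],"gripper":5.0},
    {"offset":[0,-0.2,6],"rot":[0,0,24],"gripper":5.0},
    {"offset":[0,-0.2,8],"rot":[0,0,32],"gripper":5.0},
    {"offset":[0,-0.2,10],"rot":[0,0,37.3],"gripper":5.0},
    {"offset":[0,-0.2,14],"rot":[0,0,37.3],"gripper":5.0},
    {"offset":[0,-0.2,16.4],"rot":[0,0,37.3],"gripper":5.0},
    {"offset":[0,-0.2,16.4],"rot":[0,0,37.3],"gripper":3.0},
    {"offset":[0,-0.2,16.4],"rot":[0,0,37.3],"gripper":1.2},
    {"offset":[0,-0.2,16.4],"rot":[0,0,37.3],"gripper":1.2},
    {"offset":[0,-0.2,16.4],"rot":[0,0,37.3],"gripper":1.2},
    {"offset":[0,-0.2,16.4],"rot":[0,0,37.3],"gripper":1.2}
  ],
  "squeeze": 60
}}

```text
time_s: 12.15
eef_pos: [422.1, 180.5, 77.2]
ee_rot: [0.001, 0.76, 0.65, 0.001]
force: [-1.1, -0.0, 7.9]
grip_width: 0.19
grip_force: 61.6
```

```bash
python3 - <<'E'
from h import *
s=sense(); print(np.round(s["grip_width"]*85.4,1),s["grip_force"]); go([657.5,104.5,200],92.3); go([560,130,200],92.3)
E
```

```text
16.2 61.596983671188354
off [ -3.84  24.47 -12.22] rotvec [ 1.5000e-01  1.0000e-01 -1.0125e+02] yaw now -8.9 dz rot -101.2 j6 0.3 -> [np.float64(-7.74), np.float64(-1.45), np.float64(4.83)] det 1
off [ -2.84  14.44 -12.25] rotvec [ 1.5000e-01  1.0000e-01 -1.0125e+02] yaw now -8.9 dz rot -101.2 j6 0.3 -> [np.float64(-7.67), np.float64(-1.38), np.float64(4.9)] det 1
```

Emit:
{"api": "step_arm", "payload": {
  "plan": [
    {"offset":[0,0,-4],"rot":[0,0,0],"gripper":1.2},
    {"offset":[0,0,-8],"rot":[0,0,-8.4],"gripper":1.2},
    {"offset":[0,0,-12.2],"rot":[0,0,-17],"gripper":1.2},
    {"offset":[-1,4,-12.2],"rot":[0,0,-25],"gripper":1.2},
    {"offset":[-2,8,-12.2],"rot":[0,0,-33],"gripper":1.2},
    {"offset":[-2.5,12,-12.2],"rot":[0,0,-42],"gripper":1.2},
    {"offset":[-3,16,-12.2],"rot":[0,0,-50],"gripper":1.2},
    {"offset":[-3.4,19,-12.2],"rot":[0,0,-58],"gripper":1.2},
    {"offset":[-3.8,22,-12.2],"rot":[0,0,-67],"gripper":1.2},
    {"offset":[-3.8,24.5,-12.2],"rot":[0,0,-75],"gripper":1.2},
    {"offset":[-3.8,24.5,-12.2],"rot":[0,0,-83],"gripper":1.2},
    {"offset":[-3.8,24.5,-12.2],"rot":[0,0,-91],"gripper":1.2}
  ]
}}

```text
time_s: 13.35
eef_pos: [657.7, 104.4, 197.7]
ee_rot: [-0.0, 0.067, 0.998, 0.0]
force: [-0.9, 0.6, -1.8]
grip_width: 0.196
grip_force: 60.4
```

```bash
python3 - <<'E'
from h import *
s=sense(); print(np.round(s["grip_width"]*85.4,1),s["grip_force"]); go([657.5,104.5,112.5],92.3); 
E
```

```text
16.7 60.424379110336304
off [0.01 0.01 8.52] rotvec [ 0.   -0.02 -9.95] yaw now 82.4 dz rot -9.9 j6 -1.46 -> [np.float64(-7.74), np.float64(-1.45), np.float64(4.83)] det 1
```

Emit:
{"api": "step_arm", "payload": {
  "plan": [
    {"offset":[0,0,0],"rot":[0,0,-8.4],"gripper":1.2},
    {"offset":[0,0,2.0],"rot":[0,0,-10],"gripper":1.2},
    {"offset":[0,0,2.0],"rot":[0,0,-10],"gripper":1.2},
    {"offset":[0,0,2.0],"rot":[0,0,-10],"gripper":1.2}
  ]
}}

```text
time_s: 13.75
eef_pos: [657.3, 104.6, 178.2]
ee_rot: [-0.0, -0.017, 1.0, 0.0]
force: [0.5, -0.8, -0.9]
grip_width: 0.194
grip_force: 60.4
```

```bash
python3 - <<'E'
from crop import *
s=sense(); print(s["eef_pos"],np.round(s["grip_width"]*85.4,1),s["force"]); go([657.5,104.5,112.5],92.3)
c=cam("scene"); crop(c,240,130,400,250,5,"s4.png"); 
E
```

```text
[657.29929646 104.64230908 178.21712263] 16.5 [ 0.53108695 -0.80667548 -0.91612087]
off [-0.02 -0.02  6.57] rotvec [ 0.   -0.03 -0.33] yaw now 92.0 dz rot -0.3 j6 -1.62 -> [np.float64(-7.74), np.float64(-1.45), np.float64(4.83)] det 1
```

View pics/s4.png

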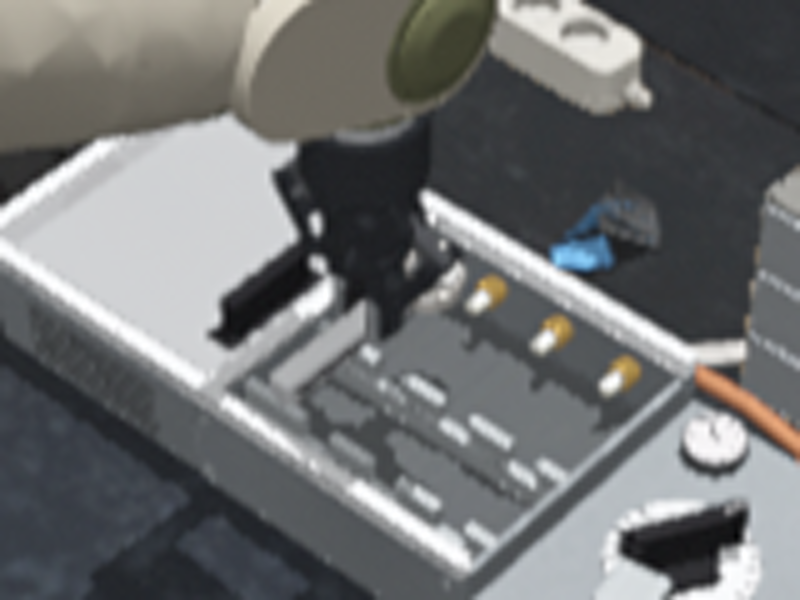

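The scene crop shows the holder level above slot 0, with the case towards the nozzles. I lower it slowly and watch the force.

Emit:
{"api": "step_arm", "payload": {
  "plan": [
    {"offset":[0,0,2],"rot":[0,0,-0.3],"gripper":1.2},
    {"offset":[0,0,4],"rot":[0,0,-0.3],"gripper":1.2},
    {"offset":[0,0,4.6],"rot":[0,0,-0.3],"gripper":1.2},
    {"offset":[0,0,5.1],"rot":[0,0,-0.3],"gripper":1.2},
    {"offset":[0,0,5.6],"rot":[0,0,-0.3],"gripper":1.2},
    {"offset":[0,0,6.1],"rot":[0,0,-0.3],"gripper":1.2},
    {"offset":[0,0,6.4],"rot":[0,0,-0.3],"gripper":1.2},
    {"offset":[0,0,6.4],"rot":[0,0,-0.3],"gripper":1.2}
  ]
}}

```text
time_s: 14.6
eef_pos: [657.3, 104.6, 113.7]
ee_rot: [-0.0, -0.02, 1.0, -0.0]
force: [-0.2, 0.2, -1.2]
grip_width: 0.195
grip_force: 60.4
```

```bash
python3 - <<'E'
from h import *
go([420.2,-118.6,200],0.5)
E
```

```text
off [ 24.6  -21.34  -8.62] rotvec [-2.000e-02 -2.000e-02  9.182e+01] yaw now 92.3 dz rot 91.8 j6 -1.63 -> [np.float64(-6.57), np.float64(-0.28), np.float64(6.0)] det 1
```

Emit:
{"api": "step_arm", "payload": {
  "plan": [
    {"offset":[0,0,0.1],"rot":[0,0,0],"gripper":2.8},
    {"offset":[0,0,0.1],"rot":[0,0,0],"gripper":2.8},
    {"offset":[0,0,0.1],"rot":[0,0,0],"gripper":2.8},
    {"offset":[0,0,-3],"rot":[0,0,0],"gripper":2.8},
    {"offset":[0,0,-8],"rot":[0,0,0],"gripper":3.0}
  ]
}}

```text
time_s: 15.1
eef_pos: [656.3, 104.6, 192.0]
ee_rot: [-0.003, -0.02, 1.0, 0.0]
force: [1.1, -0.2, -0.1]
grip_width: 0.348
grip_force: 0.0
```

```bash
python3 - <<'E'
from h import *
go([420.2,-118.6,200],0.5)
E
```

```text
off [ 24.5  -21.34  -0.65] rotvec [-0.28 -0.3  91.82] yaw now 92.3 dz rot 91.8 j6 -1.63 -> [np.float64(-6.57), np.float64(-0.28), np.float64(6.0)] det 1
```

Emit:
{"api": "step_arm", "payload": {
  "plan": [
    {"offset":[3.5,-3,-0.6],"rot":[0,0,8.4],"gripper":5},
    {"offset":[7,-6,-0.6],"rot":[0,0,16.8],"gripper":5},
    {"offset":[10.5,-9,-0.6],"rot":[0,0,25],"gripper":5},
    {"offset":[14,-12,-0.6],"rot":[0,0,33],"gripper":5},
    {"offset":[17,-15,-0.6],"rot":[0,0,41.5],"gripper":5},
    {"offset":[20,-17.5,-0.6],"rot":[0,0,50],"gripper":5},
    {"offset":[22.5,-19.5,-0.6],"rot":[0,0,58],"gripper":5},
    {"offset":[24.5,-21.3,-0.6],"rot":[0,0,66],"gripper":5},
    {"offset":[24.5,-21.3,-0.6],"rot":[0,0,75],"gripper":5},
    {"offset":[24.5,-21.3,-0.6],"rot":[0,0,83],"gripper":5},
    {"offset":[24.5,-21.3,-0.6],"rot":[0,0,91.8],"gripper":5},
    {"offset":[24.5,-21.3,-0.6],"rot":[0,0,91.8],"gripper":5}
  ]
}}

```text
time_s: 16.3
eef_pos: [421.3, -118.2, 200.2]
ee_rot: [0.0, 0.704, 0.71, 0.0]
force: [-0.5, -0.1, -0.3]
grip_width: 0.585
grip_force: 0.0
```

```bash
python3 - <<'E'
from h import *
c=cam("top"); holder(c,(325,285,415,345)) ; holder(c,(425,255,510,320)); save(c,"t5.png")
go([420.2,-118.6,76],0.5)
# holder in slot0
P=cloud(c); y=np.radians(2.3); ex=np.array([np.cos(y),np.sin(y)]); ey=np.array([-ex[1],ex[0]])
cx=P[...,:2]@ex; cy=P[...,:2]@ey; Z=P[...,2]
for lo,hi,n in((590,690,"bar"),(700,742,"case")):
    m=(cx>lo)&(cx<hi)&(cy>55)&(cy<104)&(Z>(48 if n=="bar" else 50))&(Z<75); m&=~((abs(cx-616)<9)|(abs(cx-682)<9)); print(n,m.sum(),np.percentile(cx[m],[1,50,99]),np.percentile(cy[m],[3,50,97]),np.median(Z[m]))
E
```

```text
mid [408.9 -84.7] len 174.0 xdir deg -33.6
mid [ 486.4 -344.7] len 153.7 xdir deg 96.2
off [-0.04 -0.12 12.42] rotvec [0.03 0.02 0.18] yaw now 0.7 dz rot 0.2 j6 -0.55 -> [np.float64(-6.57), np.float64(-0.28), np.float64(6.0)] det 1
bar 223 [590.31004922 640.71920622 671.10551239] [67.77395212 76.28997653 85.04284174] 54.93346119884278
case 232 [700.6491595  715.97381789 735.24040726] [59.02469604 76.74578113 96.33713549] 58.97650047877892
```

View pics/t5.png

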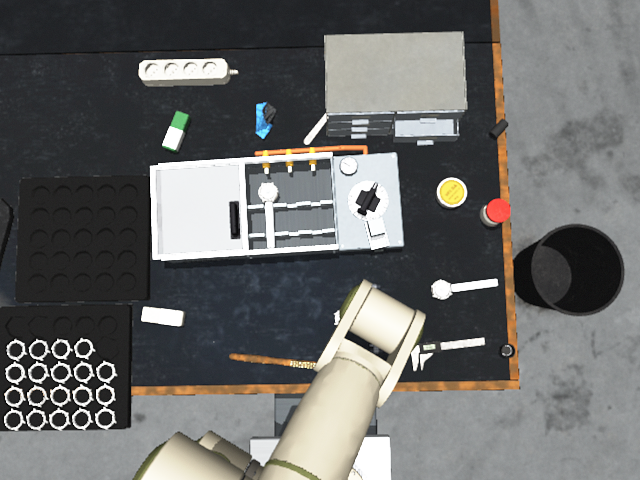

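Holder A is seated in slot 0, with its bar top at 55 mm. B's case edge at (337,318) has not moved, so I grasp B.

Emit:
{"api": "step_arm", "payload": {
  "plan": [
    {"offset":[0,-0.1,4],"rot":[0,0,0.2],"gripper":5.0},
    {"offset":[0,-0.1,8],"rot":[0,0,0.2],"gripper":5.0},
    {"offset":[0,-0.1,11],"rot":[0,0,0.2],"gripper":5.0},
    {"offset":[0,-0.1,12.3],"rot":[0,0,0.2],"gripper":5.0},
    {"offset":[0,-0.1,12.3],"rot":[0,0,0.2],"gripper":3.0},
    {"offset":[0,-0.1,12.3],"rot":[0,0,0.2],"gripper":1.2},
    {"offset":[0,-0.1,12.3],"rot":[0,0,0.2],"gripper":1.2},
    {"offset":[0,-0.1,12.3],"rot":[0,0,0.2],"gripper":1.2},
    {"offset":[0,-0.1,12.3],"rot":[0,0,0.2],"gripper":1.2}
  ],
  "squeeze": 60
}}

```text
time_s: 17.25
eef_pos: [420.7, -118.3, 77.8]
ee_rot: [0.001, 0.705, 0.709, 0.0]
force: [-1.3, 0.4, 7.5]
grip_width: 0.194
grip_force: 59.9
```

```bash
python3 - <<'E'
from h import *
go([659.7,50.5,190],-87.7)
E
```

```text
off [ 16.72  24.03 -11.19] rotvec [ 1.200e-01 -3.000e-02  8.807e+01] yaw now 0.4 dz rot 88.1 j6 -0.55 -> [np.float64(-4.68), np.float64(1.61), np.float64(7.89)] det 1
```

Emit:
{"api": "step_arm", "payload": {
  "plan": [
    {"offset":[0,0,-4],"rot":[0,0,0],"gripper":1.2},
    {"offset":[0,0,-8],"rot":[0,0,8],"gripper":1.2},
    {"offset":[0,0,-11.2],"rot":[0,0,16],"gripper":1.2},
    {"offset":[2,3,-11.2],"rot":[0,0,24],"gripper":1.2},
    {"offset":[4,6,-11.2],"rot":[0,0,32],"gripper":1.2},
    {"offset":[6.4,9,-11.2],"rot":[0,0,40],"gripper":1.2},
    {"offset":[8.8,12.5,-11.2],"rot":[0,0,48],"gripper":1.2},
    {"offset":[11,16,-11.2],"rot":[0,0,56],"gripper":1.2},
    {"offset":[13,19,-11.2],"rot":[0,0,64],"gripper":1.2},
    {"offset":[15,22,-11.2],"rot":[0,0,72],"gripper":1.2},
    {"offset":[16.7,24,-11.2],"rot":[0,0,80],"gripper":1.2},
    {"offset":[16.7,24,-11.2],"rot":[0,0,88.1],"gripper":1.2}
  ]
}}

```text
time_s: 18.45
eef_pos: [660.5, 52.5, 188.3]
ee_rot: [-0.0, 1.0, 0.018, 0.0]
force: [-1.1, -0.4, -2.9]
grip_width: 0.189
grip_force: 59.6
```

Emit:
{"api": "step_arm", "payload": {
  "plan": [
    {"offset":[0,0,0],"rot":[0,0,0],"gripper":1.2},
    {"offset":[0,0,0],"rot":[0,0,0],"gripper":1.2}
  ]
}}

```text
time_s: 18.65
eef_pos: [659.0, 50.0, 188.9]
ee_rot: [-0.0, 1.0, 0.021, -0.0]
force: [-0.5, 0.3, -2.1]
grip_width: 0.195
grip_force: 59.6
```

```bash
python3 - <<'E'
from h import *
s=sense(); print(s["eef_pos"],s["grip_width"]*85.4,s["grip_force"],s["force"])
go([659.7,50.5,113],-87.7)
c=cam("scene"); P=cloud(c); y=np.radians(2.3); ex=np.array([np.cos(y),np.sin(y)]); ey=np.array([-ex[1],ex[0]])
cx=P[...,:2]@ex; cy=P[...,:2]@ey; Z=P[...,2]
m=(cx>575)&(cx<645)&(cy>0)&(cy<50)&(Z>100)&(Z<138)
print(m.sum(),[ (np.round(np.percentile(q[m],[3,50,97]),1)) for q in (cx,cy,Z)]); 
mm=m&(Z>np.percentile(Z[m],90)-5); q=np.c_[cx[mm],cy[mm]]; 
for lo in range(585,640,10): k=(q[:,0]>lo)&(q[:,0]<lo+10); print(lo,k.sum(),np.round(np.percentile(q[k,1],[5,95]),1) if k.sum() else "")
E
```

```text
[659.0018984   50.01480073 188.88072624] 16.64917772619589 59.63616371154785 [-0.48499664  0.29917411 -2.13413758]
off [ 0.08 -0.05  7.59] rotvec [-0.    0.03  0.14] yaw now -87.6 dz rot 0.1 j6 1.43 -> [np.float64(-4.68), np.float64(1.61), np.float64(7.89)] det 1
151 [array([586.6, 613.9, 643.3]), array([12.8, 18. , 30.5]), array([114.2, 129.2, 135.1])]
585 15 [14.2 26.8]
595 12 [13.2 26.6]
605 12 [15.1 28.3]
615 15 [13.8 29.4]
625 15 [15.8 28.6]
635 14 [14.6 30. ]
```

Emit:
{"api": "step_arm", "payload": {
  "plan": [
    {"offset":[0.1,-0.1,2],"rot":[0,0,0.1],"gripper":1.2},
    {"offset":[0.1,-0.1,4.5],"rot":[0,0,0.1],"gripper":1.2},
    {"offset":[0.1,-0.1,5.5],"rot":[0,0,0.1],"gripper":1.2},
    {"offset":[0.1,-0.1,6],"rot":[0,0,0.1],"gripper":1.2},
    {"offset":[0.1,-0.1,6.5],"rot":[0,0,0.1],"gripper":1.2},
    {"offset":[0.1,-0.1,7],"rot":[0,0,0.1],"gripper":1.2},
    {"offset":[0.1,-0.1,7.5],"rot":[0,0,0.1],"gripper":1.2},
    {"offset":[0.1,-0.1,7.5],"rot":[0,0,0.1],"gripper":1.2}
  ]
}}

```text
time_s: 19.5
eef_pos: [660.1, 51.3, 113.4]
ee_rot: [-0.0, 1.0, 0.019, -0.0]
force: [-0.1, 0.1, -1.6]
grip_width: 0.193
grip_force: 59.6
```

```bash
python3 - <<'E'
from h import *
go([660,50.5,200],6.2);go([486.3,-344.7,200],6.2)
E
```

```text
off [-0.02  0.08 -8.66] rotvec [-4.000e-02  3.000e-02 -9.406e+01] yaw now -87.9 dz rot -94.1 j6 1.43 -> [np.float64(-6.32), np.float64(-0.03), np.float64(6.25)] det 1
off [-18.85  38.92  -8.65] rotvec [-4.000e-02  3.000e-02 -9.406e+01] yaw now -87.9 dz rot -94.1 j6 1.43 -> [np.float64(-7.01), np.float64(-0.72), np.float64(5.56)] det 1
```

Emit:
{"api": "step_arm", "payload": {
  "plan": [
    {"offset":[0,0,0.1],"rot":[0,0,0],"gripper":2.8},
    {"offset":[0,0,0.1],"rot":[0,0,0],"gripper":2.8},
    {"offset":[0,0,0.1],"rot":[0,0,0],"gripper":2.8},
    {"offset":[0,0,-3],"rot":[0,0,0],"gripper":2.8},
    {"offset":[0,0,-7],"rot":[0,0,0],"gripper":3.0},
    {"offset":[-2,4,-8.6],"rot":[0,0,-8],"gripper":5},
    {"offset":[-4,8,-8.6],"rot":[0,0,-16],"gripper":5},
    {"offset":[-6,12,-8.6],"rot":[0,0,-24],"gripper":5},
    {"offset":[-8,16,-8.6],"rot":[0,0,-32],"gripper":5},
    {"offset":[-10,20.5,-8.6],"rot":[0,0,-40],"gripper":5},
    {"offset":[-12,25,-8.6],"rot":[0,0,-48],"gripper":5},
    {"offset":[-14,29,-8.6],"rot":[0,0,-56],"gripper":5}
  ]
}}

```text
time_s: 20.7
eef_pos: [530.8, -244.6, 200.5]
ee_rot: [0.001, 0.874, 0.487, 0.0]
force: [-0.2, -0.4, -0.1]
grip_width: 0.589
grip_force: 0.0
```

```bash
python3 - <<'E'
from h import *
c=cam("top"); holder(c,(415,255,510,320)); save(c,"t6.png")
go([486.3,-344.7,150],6.2)
P=cloud(c); y=np.radians(2.3); ex=np.array([np.cos(y),np.sin(y)]); ey=np.array([-ex[1],ex[0]])
cx=P[...,:2]@ex; cy=P[...,:2]@ey; Z=P[...,2]
for o in(78,24):
  for lo,hi,n in((590,690,"bar"),(700,742,"case")):
    m=(cx>lo)&(cx<hi)&(cy>o-23)&(cy<o+26)&(Z>(48 if n=="bar" else 50))&(Z<75); m&=~((abs(cx-616)<9)|(abs(cx-682)<9)); print(n,m.sum(),np.percentile(cx[m],[1,50,99]),np.percentile(cy[m],[3,50,97]),np.median(Z[m]))
E
```

```text
mid [ 530.6 -355.4] len 198.7 xdir deg 65.4
off [-10.25   1.3    5.06] rotvec [  0.04   0.16 -37.49] yaw now -31.3 dz rot -37.5 j6 -0.09 -> [np.float64(-7.01), np.float64(-0.72), np.float64(5.56)] det 1
bar 223 [590.49818204 640.19696404 672.59271271] [67.93526637 76.55014904 85.08019563] 54.666536904794185
case 235 [700.44432201 715.38916172 735.08584547] [59.02405318 76.94949167 96.47878162] 59.53911312563389
bar 219 [591.40830911 640.20998443 672.07573574] [14.92584178 23.06603317 31.59708166] 54.97150136365853
case 270 [700.61780532 718.77281056 739.54365977] [ 5.70831609 23.7702989  42.79265153] 59.02299991090152
```

```bash
python3 - <<'E'
from h import *
a=cv2.imread("pics/t5.png").astype(int).sum(2);b=cv2.imread("pics/t6.png").astype(int).sum(2)
for r in((480,275,505,295),(455,280,480,298),(425,275,455,305)):
    s=np.s_[r[1]:r[3],r[0]:r[2]]; print((a[s]>330).sum(),(b[s]>330).sum(),((a[s]>330)&(b[s]>330)).sum())
E
```

```text
152 187 146
213 293 127
369 810 365
```

Emit:
{"api": "step_arm", "payload": {
  "plan": [
    {"offset":[-3,0.4,1.5],"rot":[0,0,-8],"gripper":5},
    {"offset":[-7,0.8,3],"rot":[0,0,-16],"gripper":5},
    {"offset":[-10.3,1.3,4],"rot":[0,0,-24],"gripper":5},
    {"offset":[-10.3,1.3,5],"rot":[0,0,-32],"gripper":5},
    {"offset":[-10.3,1.3,5],"rot":[0,0,-37.5],"gripper":5},
    {"offset":[-10.3,1.3,5],"rot":[0,0,-37.5],"gripper":5},
    {"offset":[-10.3,1.3,5],"rot":[0,0,-37.5],"gripper":5}
  ]
}}

```text
time_s: 21.45
eef_pos: [488.2, -336.9, 150.3]
ee_rot: [0.0, 0.674, 0.739, -0.0]
force: [0.2, -0.2, -0.1]
grip_width: 0.586
grip_force: 0.0
```

```bash
python3 - <<'E'
from h import *
go([486.3,-344.7,76],6.2)
E
```

```text
off [-0.76 -0.26  7.43] rotvec [ 0.03  0.04 -0.92] yaw now 5.3 dz rot -0.9 j6 -0.89 -> [np.float64(-7.01), np.float64(-0.72), np.float64(5.56)] det 1
```

Emit:
{"api": "step_arm", "payload": {
  "plan": [
    {"offset":[0,0,0],"rot":[0,0,0],"gripper":5},
    {"offset":[0,0,0],"rot":[0,0,0],"gripper":5}
  ]
}}

```text
time_s: 21.65
eef_pos: [488.1, -336.7, 150.2]
ee_rot: [0.0, 0.673, 0.739, -0.0]
force: [-0.3, 0.5, 0.1]
grip_width: 0.584
grip_force: 0.0
```

```bash
python3 - <<'E'
from crop import *
go([486.3,-344.7,76],6.2)
c=cam("scene"); crop(c,330,280,450,380,5,"s7.png")
E
```

```text
off [-0.77 -0.26  7.42] rotvec [ 0.02  0.02 -0.82] yaw now 5.4 dz rot -0.8 j6 -0.9 -> [np.float64(-7.01), np.float64(-0.72), np.float64(5.56)] det 1
```

View pics/s7.png

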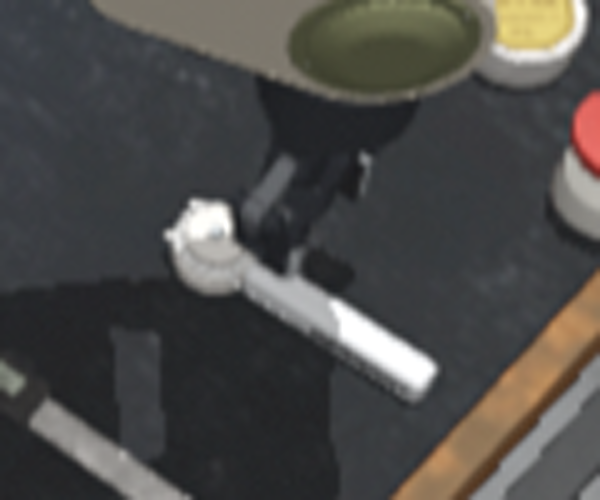

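The gripper is above C, which is undisturbed. I correct by 8 mm and grasp.

Emit:
{"api": "step_arm", "payload": {
  "plan": [
    {"offset":[-0.8,-0.3,1],"rot":[0,0,-0.8],"gripper":5.0},
    {"offset":[-0.8,-0.3,4],"rot":[0,0,-0.8],"gripper":5.0},
    {"offset":[-0.8,-0.3,6.5],"rot":[0,0,-0.8],"gripper":5.0},
    {"offset":[-0.8,-0.3,7.3],"rot":[0,0,-0.8],"gripper":5.0},
    {"offset":[-0.8,-0.3,7.3],"rot":[0,0,-0.8],"gripper":3.0},
    {"offset":[-0.8,-0.3,7.3],"rot":[0,0,-0.8],"gripper":1.2},
    {"offset":[-0.8,-0.3,7.3],"rot":[0,0,-0.8],"gripper":1.2},
    {"offset":[-0.8,-0.3,7.3],"rot":[0,0,-0.8],"gripper":1.2},
    {"offset":[-0.8,-0.3,7.3],"rot":[0,0,-0.8],"gripper":1.2}
  ],
  "squeeze": 60
}}

```text
time_s: 22.6
eef_pos: [486.1, -345.6, 78.3]
ee_rot: [0.001, 0.668, 0.744, -0.0]
force: [-1.1, -0.2, 7.0]
grip_width: 0.192
grip_force: 61.2
```

```bash
python3 - <<'E'
from h import *
go([661.9,-3.4,190],-87.7)
E
```

```text
off [ 32.09  21.2  -11.21] rotvec [1.600e-01 2.000e-02 9.393e+01] yaw now 6.2 dz rot 93.9 j6 -0.92 -> [np.float64(-4.76), np.float64(1.53), np.float64(7.81)] det 1
```

Emit:
{"api": "step_arm", "payload": {
  "plan": [
    {"offset":[0,0,-4],"rot":[0,0,0],"gripper":1.2},
    {"offset":[0,0,-8],"rot":[0,0,8],"gripper":1.2},
    {"offset":[0,0,-12],"rot":[0,0,16],"gripper":1.2},
    {"offset":[3.5,2.4,-12],"rot":[0,0,24],"gripper":1.2},
    {"offset":[7,4.7,-12],"rot":[0,0,32],"gripper":1.2},
    {"offset":[10.5,7,-12],"rot":[0,0,40],"gripper":1.2},
    {"offset":[14,9.4,-12],"rot":[0,0,48],"gripper":1.2},
    {"offset":[18,12,-12],"rot":[0,0,56],"gripper":1.2},
    {"offset":[22,14.5,-12],"rot":[0,0,64],"gripper":1.2},
    {"offset":[26,17,-12],"rot":[0,0,72],"gripper":1.2},
    {"offset":[29.5,19.5,-12],"rot":[0,0,80],"gripper":1.2},
    {"offset":[32.1,21.2,-11.2],"rot":[0,0,88],"gripper":1.2}
  ]
}}

```text
time_s: 23.8
eef_pos: [662.7, -0.3, 189.8]
ee_rot: [0.0, 0.998, 0.07, 0.001]
force: [0.8, -1.0, -1.7]
grip_width: 0.194
grip_force: 60.2
```

Emit:
{"api": "step_arm", "payload": {
  "plan": [
    {"offset":[0,0,0],"rot":[0,0,5.9],"gripper":1.2},
    {"offset":[0,0,0],"rot":[0,0,5.9],"gripper":1.2},
    {"offset":[0,0,0],"rot":[0,0,5.9],"gripper":1.2}
  ]
}}

```text
time_s: 24.1
eef_pos: [661.5, -3.4, 189.0]
ee_rot: [0.0, 1.0, 0.021, -0.0]
force: [0.1, -0.2, -1.0]
grip_width: 0.193
grip_force: 60.2
```

```bash
python3 - <<'E'
from h import *
s=sense(); print(s["eef_pos"],s["grip_width"]*85.4,s["grip_force"],s["force"])
go([661.9,-3.4,113.5],-87.7)
c=cam("scene"); P=cloud(c); y=np.radians(2.3); ex=np.array([np.cos(y),np.sin(y)]); ey=np.array([-ex[1],ex[0]])
cx=P[...,:2]@ex; cy=P[...,:2]@ey; Z=P[...,2]
m=(cx>575)&(cx<645)&(cy>-54)&(cy<-4)&(Z>100)&(Z<140)
print(m.sum(),[ (np.round(np.percentile(q[m],[3,50,97]),1)) for q in (cx,cy,Z)]); 
mm=m&(Z>np.percentile(Z[m],90)-5); q=np.c_[cx[mm],cy[mm]]; 
for lo in range(585,640,10): k=(q[:,0]>lo)&(q[:,0]<lo+10); print(lo,k.sum(),np.round(np.percentile(q[k,1],[5,95]),1) if k.sum() else "")
E
```

```text
[661.49608849  -3.43765306 188.9539979 ] 16.508086720122947 60.18097400665283 [ 0.13416955 -0.21921826 -1.02791862]
off [ 0.04 -0.    7.55] rotvec [0.01 0.01 0.16] yaw now -87.5 dz rot 0.2 j6 1.35 -> [np.float64(-4.76), np.float64(1.53), np.float64(7.81)] det 1
150 [array([589.3, 614. , 642.9]), array([-39.6, -34.7, -22.8]), array([114.2, 128.6, 135.1])]
585 11 [-38.4 -23.5]
595 12 [-38.1 -26. ]
605 11 [-38.2 -26.1]
615 13 [-38.  -22.7]
625 14 [-39.6 -24.9]
635 18 [-38.6 -23.2]
```

Emit:
{"api": "step_arm", "payload": {
  "plan": [
    {"offset":[0,0,2],"rot":[0,0,0.2],"gripper":1.2},
    {"offset":[0,0,4.5],"rot":[0,0,0.2],"gripper":1.2},
    {"offset":[0,0,5.5],"rot":[0,0,0.2],"gripper":1.2},
    {"offset":[0,0,6],"rot":[0,0,0.2],"gripper":1.2},
    {"offset":[0,0,6.5],"rot":[0,0,0.2],"gripper":1.2},
    {"offset":[0,0,7],"rot":[0,0,0.2],"gripper":1.2},
    {"offset":[0,0,7.5],"rot":[0,0,0.2],"gripper":1.2},
    {"offset":[0,0,7.5],"rot":[0,0,0.2],"gripper":1.2}
  ]
}}

```text
time_s: 24.95
eef_pos: [661.7, -3.1, 113.7]
ee_rot: [0.0, 1.0, 0.019, -0.0]
force: [-0.1, 0.1, -2.6]
grip_width: 0.19
grip_force: 60.3
```

```bash
python3 - <<'E'
from h import *
go([643,178,205],92.3); go([643,178,205],-87.7)
E
```

```text
off [ -1.19 -18.16  -9.13] rotvec [ 1.0000e-02 -0.0000e+00  1.7983e+02] yaw now -87.9 dz rot -180.2 j6 1.35 -> [np.float64(-7.62), np.float64(-1.34), np.float64(4.94)] det 1
off [ -1.19 -18.16  -9.13] rotvec [ 0.    0.01 -0.17] yaw now -87.9 dz rot -0.2 j6 1.35 -> [np.float64(-4.48), np.float64(1.8), np.float64(8.08)] det 1
```

Emit:
{"api": "step_arm", "payload": {
  "plan": [
    {"offset":[0,0,0.1],"rot":[0,0,0],"gripper":2.8},
    {"offset":[0,0,0.1],"rot":[0,0,0],"gripper":2.8},
    {"offset":[0,0,0.1],"rot":[0,0,0],"gripper":2.8},
    {"offset":[0,0,-3],"rot":[0,0,0],"gripper":2.8},
    {"offset":[0,0,-7],"rot":[0,0,0],"gripper":3.0},
    {"offset":[0,-2,-9.1],"rot":[0,0,0],"gripper":4},
    {"offset":[-0.5,-6,-9.1],"rot":[0,0,0],"gripper":4},
    {"offset":[-1,-10,-9.1],"rot":[0,0,0],"gripper":4},
    {"offset":[-1.2,-14,-9.1],"rot":[0,0,0],"gripper":4},
    {"offset":[-1.2,-18,-9.1],"rot":[0,0,0],"gripper":4},
    {"offset":[-1.2,-18.1,-9.1],"rot":[0,0,0],"gripper":4},
    {"offset":[-1.2,-18.1,-9.1],"rot":[0,0,0],"gripper":4}
  ]
}}

```text
time_s: 26.15
eef_pos: [642.8, 178.0, 205.0]
ee_rot: [0.0, 1.0, 0.019, 0.0]
force: [0.7, -1.0, -0.4]
grip_width: 0.47
grip_force: 0.0
```

```bash
python3 - <<'E'
from crop import *
go([643,178,160],-87.7)
c=cam("top"); crop(c,140,130,510,350,2.1,"t8.png")
P=cloud(c); y=np.radians(2.3); ex=np.array([np.cos(y),np.sin(y)]); ey=np.array([-ex[1],ex[0]])
cx=P[...,:2]@ex; cy=P[...,:2]@ey; Z=P[...,2]
for o in(78,24,-30):
  for lo,hi,n in((590,690,"bar"),(700,742,"case")):
    m=(cx>lo)&(cx<hi)&(cy>o-23)&(cy<o+26)&(Z>(48 if n=="bar" else 50))&(Z<75); m&=~((abs(cx-616)<9)|(abs(cx-682)<9)); print(n,m.sum(),np.percentile(cx[m],[1,50,99]),np.percentile(cy[m],[3,50,97]),np.median(Z[m])) if m.sum() else print("occluded")
E
```

```text
off [ 0.01 -0.    4.5 ] rotvec [ 0.01 -0.02 -0.09] yaw now -87.8 dz rot -0.1 j6 1.63 -> [np.float64(-4.48), np.float64(1.8), np.float64(8.08)] det 1
bar 227 [590.2839969  640.43008097 672.70738582] [67.92667357 76.41580665 85.0075967 ] 54.74141923788138
case 233 [700.85317653 715.65838103 733.96618538] [58.72709823 76.80480062 96.23442948] 58.88738768151751
bar 220 [591.07362755 639.77400056 671.38242353] [15.05431957 23.04493916 31.64738268] 54.487794235739415
case 273 [700.39169302 718.72741306 740.0629102 ] [ 5.77163303 23.97583355 42.58810844] 59.00047078005754
bar 218 [590.67314632 640.40604813 671.70553788] [-39.39762695 -30.78314617 -22.8538369 ] 55.14708197544181
case 264 [701.07751483 719.54187023 739.95592024] [-48.72491928 -30.69975409 -11.84495285] 58.63263164210816
```

View pics/t8.png

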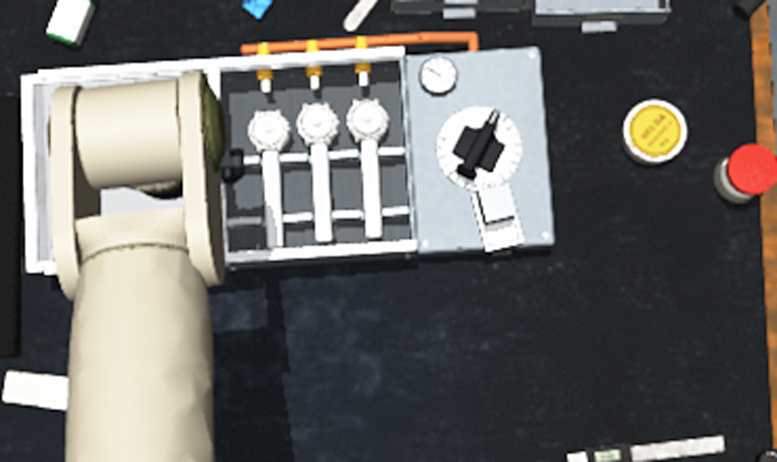

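All three holders are seated. I grip the handle and shut the window.

Emit:
{"api": "step_arm", "payload": {
  "plan": [
    {"offset":[0,0,2.5],"rot":[0,0,0],"gripper":4.0},
    {"offset":[0,0,4.5],"rot":[0,0,0],"gripper":4.0},
    {"offset":[0,0,4.5],"rot":[0,0,0],"gripper":2.0},
    {"offset":[0,0,4.5],"rot":[0,0,0],"gripper":1.0},
    {"offset":[0,0,4.5],"rot":[0,0,0],"gripper":1.0},
    {"offset":[0,0,4.5],"rot":[0,0,0],"gripper":1.0},
    {"offset":[0,0,4.5],"rot":[0,0,0],"gripper":1.0}
  ],
  "squeeze": 25
}}

```text
time_s: 26.9
eef_pos: [643.1, 177.1, 160.2]
ee_rot: [0.0, 1.0, 0.019, 0.0]
force: [0.8, -1.9, -5.8]
grip_width: 0.159
grip_force: 29.5
```

Emit:
{"api": "step_arm", "payload": {
  "plan": [
    {"offset":[0,1,0],"rot":[0,0,0],"gripper":1.0},
    {"offset":[0,3,0],"rot":[0,0,0],"gripper":1.0},
    {"offset":[0,5.5,0],"rot":[0,0,0],"gripper":1.0},
    {"offset":[0,8,0],"rot":[0,0,0],"gripper":1.0},
    {"offset":[0,10.5,0],"rot":[0,0,0],"gripper":1.0},
    {"offset":[0,13,0],"rot":[0,0,0],"gripper":1.0},
    {"offset":[0,15.5,0],"rot":[0,0,0],"gripper":1.0},
    {"offset":[0,17.5,0],"rot":[0,0,0],"gripper":1.0},
    {"offset":[0,19,0],"rot":[0,0,0],"gripper":1.0},
    {"offset":[0,19.7,0],"rot":[0,0,0],"gripper":1.0},
    {"offset":[0,20.2,0],"rot":[0,0,0],"gripper":1.0},
    {"offset":[0,20.2,0],"rot":[0,0,0],"gripper":1.0}
  ]
}}

```text
time_s: 28.1
eef_pos: [651.6, -21.8, 160.2]
ee_rot: [-0.003, 1.0, 0.019, 0.002]
force: [12.2, 16.7, -9.1]
grip_width: 0.156
grip_force: 29.5
```

Emit:
{"api": "step_arm", "payload": {
  "plan": [
    {"offset":[0,0.1,0],"rot":[0,0,0],"gripper":4.0},
    {"offset":[0,0.1,0],"rot":[0,0,0],"gripper":4.0},
    {"offset":[0,0.1,-3],"rot":[0,0,0],"gripper":4.0},
    {"offset":[0,0.1,-7],"rot":[0,0,0],"gripper":4.0},
    {"offset":[-4,0,-7],"rot":[0,0,-8],"gripper":4.0},
    {"offset":[-8,0,-7],"rot":[0,0,-16],"gripper":4.0},
    {"offset":[-12,0,-7],"rot":[0,0,-24],"gripper":4.0},
    {"offset":[-16,0,-7],"rot":[0,0,-32],"gripper":4.0},
    {"offset":[-20,0,-7],"rot":[0,0,-40],"gripper":4.0},
    {"offset":[-20,0,-7],"rot":[0,0,-48],"gripper":4.0},
    {"offset":[-20,0,-7],"rot":[0,0,-56],"gripper":4.0},
    {"offset":[-20,0,-7],"rot":[0,0,-64],"gripper":4.0}
  ]
}}

```text
time_s: 29.3
eef_pos: [450.5, -32.4, 230.9]
ee_rot: [0.001, 0.837, 0.548, 0.001]
force: [0.3, 0.2, -0.3]
grip_width: 0.469
grip_force: 0.0
```

```bash
python3 - <<'E'
from crop import *
c=cam("top"); P=cloud(c); g=c["color"].astype(int).sum(2); X,Y,Z=P[...,0],P[...,1],P[...,2]
print("handle", P[(abs(X-650)<60)&(abs(Y+22)<20)&(Z>106)&(Z<122)&(g<250)].mean(0))
crop(c,310,145,410,255,5.4,"k9.png")
near=np.hypot(X-685,Y+122)<48
m=near&(Z>80)&(Z<97); k=P[m][:,:2]; cen=k.mean(0); w,V=np.linalg.eigh(np.cov((k-cen).T)); a=V[:,1]; a=a*np.sign(a[0]); s=(k-cen)@a; t=(k-cen)@V[:,0]
print(len(k),cen,"dir",np.degrees(np.arctan2(a[1],a[0])),"s",s.min(),s.max(),"mid",cen+a*(s.min()+s.max())/2,[round(np.ptp(t[(s>=l)&(s<l+10)]),1) for l in range(-40,38,10) if ((s>=l)&(s<l+10)).any()])
m=(np.hypot(X-620,Y+138)<45)&(Z>93)&(Z<106); r=cv2.minAreaRect(P[m][:,:2].astype(np.float32)); print("lock",r)
ax=np.array([685.5,-122]); d=np.array(r[0])-ax; print(np.hypot(*d),np.degrees(np.arctan2(d[1],d[0])))
go([685.5,-122,190],67)
E
```

```text
handle [650.71307945 -22.58699974 113.14875455]
221 [ 682.4589     -121.37547506] dir -27.990846001166183 s -33.83409025411444 42.52697589391553 mid [ 686.29690719 -123.4153932 ] [np.float64(20.0), np.float64(21.9), np.float64(13.8), np.float64(14.2), np.float64(13.2), np.float64(13.0), np.float64(12.9), np.float64(10.9)]
lock ((630.6402587890625, -134.62005615234375), (57.67281723022461, 34.117034912109375), 15.720341682434082)
56.29260184979322 -167.04493851762078
off [ 1.02 25.11  4.13] rotvec [ 9.00e-02  9.00e-02 -9.02e+01] yaw now -23.2 dz rot -90.2 j6 0.07 -> [np.float64(-7.63), np.float64(-1.35), np.float64(4.94)] det 1
```

View pics/k9.png

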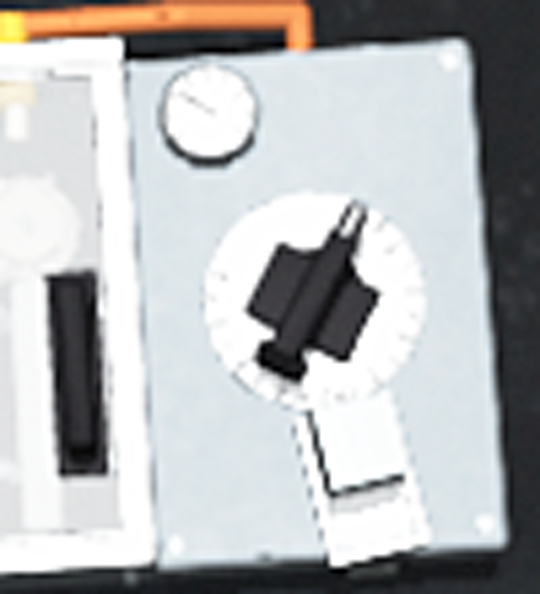

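The crop shows the window shut. The pointed end is at (350,215) and the blunt end at (280,360). The bracket's edges run (295,415)→(330,565) and (395,395)→(430,545).

```bash
python3 - <<'E'
from h import *
c=cam("top")
r=lambda x,y:ray(c,310+x/5.4,145+y/5.4,54)[:2]
L=r(295,415),r(330,565); Rr=r(395,395),r(430,545)
for a,b in(L,Rr): d=b-a; print(a,b,np.degrees(np.arctan2(d[1],d[0]))%360)
m=(L[0]+Rr[0]+L[1]+Rr[1])/4; d=m-np.array([686,-122.5]); print(m,np.degrees(np.arctan2(d[1],d[0]))%360)
go([686,-122.5,190],62); go([686,-122.5,138.5],62)
E
```

```text
[ 635.13441331 -115.50906595] [ 571.35241159 -128.42344237] 191.44632006245004
[ 642.71770533 -157.82429754] [ 578.88541386 -170.50722116] 191.23781762617392
[ 607.02248602 -143.06600675] 194.59585932032232
off [ 1.27 25.17  4.11] rotvec [ 8.000e-02  7.000e-02 -8.585e+01] yaw now -23.8 dz rot -85.8 j6 0.08 -> [np.float64(-7.54), np.float64(-1.26), np.float64(5.02)] det 1
off [ 1.27 25.16  9.26] rotvec [ 8.000e-02  7.000e-02 -8.585e+01] yaw now -23.8 dz rot -85.8 j6 0.08 -> [np.float64(-7.54), np.float64(-1.26), np.float64(5.02)] det 1
```

Emit:
{"api": "step_arm", "payload": {
  "plan": [
    {"offset":[0.5,4,2],"rot":[0,0,-8.4],"gripper":4.0},
    {"offset":[1,8,4],"rot":[0,0,-16.8],"gripper":4.0},
    {"offset":[1,12,4.1],"rot":[0,0,-25.2],"gripper":4.0},
    {"offset":[1,16,4.1],"rot":[0,0,-33.6],"gripper":4.0},
    {"offset":[1,20,4.1],"rot":[0,0,-42],"gripper":4.0},
    {"offset":[1,25.1,4.1],"rot":[0,0,-50],"gripper":4.0},
    {"offset":[1,25.1,4.1],"rot":[0,0,-58],"gripper":4.0},
    {"offset":[1,25.1,4.1],"rot":[0,0,-66],"gripper":4.0},
    {"offset":[1,25.1,4.1],"rot":[0,0,-74],"gripper":4.0},
    {"offset":[1,25.1,4.1],"rot":[0,0,-82],"gripper":4.0},
    {"offset":[1,25.1,4.1],"rot":[0,0,-85.2],"gripper":4.0},
    {"offset":[1,25.1,4.1],"rot":[0,0,-85.2],"gripper":4.0}
  ]
}}

```text
time_s: 30.6
eef_pos: [684.1, -124.7, 189.2]
ee_rot: [0.0, 0.249, 0.968, -0.0]
force: [0.6, -0.5, -0.1]
grip_width: 0.467
grip_force: 0.0
```

```bash
python3 - <<'E'
from h import *
go([686,-122.5,138.5],62)
E
```

```text
off [-0.05  0.28  5.07] rotvec [-0.    0.03 -0.88] yaw now 61.1 dz rot -0.9 j6 -1.42 -> [np.float64(-7.54), np.float64(-1.26), np.float64(5.02)] det 1
```

Emit:
{"api": "step_arm", "payload": {
  "plan": [
    {"offset":[0,0.3,2.5],"rot":[0,0,-0.9],"gripper":4.0},
    {"offset":[0,0.3,4.5],"rot":[0,0,-0.9],"gripper":4.0},
    {"offset":[0,0.3,5],"rot":[0,0,-0.9],"gripper":4.0},
    {"offset":[0,0.3,5],"rot":[0,0,-0.9],"gripper":2.0},
    {"offset":[0,0.3,5],"rot":[0,0,-0.9],"gripper":1.0},
    {"offset":[0,0.3,5],"rot":[0,0,-0.9],"gripper":1.0},
    {"offset":[0,0.3,5],"rot":[0,0,-0.9],"gripper":1.0},
    {"offset":[0,0.3,5],"rot":[0,0,-0.9],"gripper":1.0}
  ],
  "squeeze": 25
}}

```text
time_s: 31.4
eef_pos: [686.0, -121.9, 140.2]
ee_rot: [0.001, 0.24, 0.971, -0.0]
force: [-0.1, 0.6, 5.0]
grip_width: 0.16
grip_force: 29.8
```

Emit:
{"api": "step_arm", "payload": {
  "plan": [
    {"offset":[0,0,0],"rot":[0,0,8],"gripper":1.0},
    {"offset":[0,0,0],"rot":[0,0,16],"gripper":1.0},
    {"offset":[0,0,0],"rot":[0,0,24],"gripper":1.0},
    {"offset":[0,0,0],"rot":[0,0,32],"gripper":1.0},
    {"offset":[0,0,0],"rot":[0,0,40],"gripper":1.0},
    {"offset":[0,0,0],"rot":[0,0,48],"gripper":1.0},
    {"offset":[0,0,0],"rot":[0,0,56],"gripper":1.0},
    {"offset":[0,0,0],"rot":[0,0,64],"gripper":1.0},
    {"offset":[0,0,0],"rot":[0,0,72],"gripper":1.0},
    {"offset":[0,0,0],"rot":[0,0,80],"gripper":1.0},
    {"offset":[0,0,0],"rot":[0,0,86],"gripper":1.0},
    {"offset":[0,0,0],"rot":[0,0,90],"gripper":1.0}
  ]
}}

```text
time_s: 32.6
eef_pos: [685.8, -122.0, 140.2]
ee_rot: [0.001, 0.857, 0.515, 0.0]
force: [-2.3, -0.3, 6.6]
grip_width: 0.154
grip_force: 29.3
```

```bash
python3 - <<'E'
from h import *
s=sense(); print(s["eef_pos"],s["force"],s["wrist_torque"],s["grip_width"],s["joints"]); go([685.5,-122,138.5],-76.7)
E
```

```text
[ 685.75106636 -121.99345679  140.19674295] [-2.34010566 -0.25099279  6.62914388] [-0.11553263  0.4420541   0.10240457] 0.15396748153941386 [-3.43644836e-01  8.37567211e-01  1.08103517e+00 -6.80812532e-04
  1.22166056e+00  1.44914241e-01]
off [-0.01 -0.02  0.17] rotvec [ 9.000e-02 -1.000e-02  4.872e+01] yaw now -28.0 dz rot 48.7 j6 0.14 -> [np.float64(-5.12), np.float64(1.16), np.float64(7.45)] det 1
```

Emit:
{"api": "step_arm", "payload": {
  "plan": [
    {"offset":[0,0,0],"rot":[0,0,8],"gripper":1.0},
    {"offset":[0,0,0],"rot":[0,0,16],"gripper":1.0},
    {"offset":[0,0,0],"rot":[0,0,24],"gripper":1.0},
    {"offset":[0,0,0],"rot":[0,0,32],"gripper":1.0},
    {"offset":[0,0,0],"rot":[0,0,40],"gripper":1.0},
    {"offset":[0,0,0],"rot":[0,0,45],"gripper":1.0},
    {"offset":[0,0,0],"rot":[0,0,48],"gripper":1.0},
    {"offset":[0,0,0],"rot":[0,0,48],"gripper":1.0},
    {"offset":[0,0,0],"rot":[0,0,48],"gripper":1.0}
  ]
}}

```text
time_s: 33.5
eef_pos: [685.7, -121.8, 140.2]
ee_rot: [0.0, 0.992, 0.124, 0.0]
force: [-2.0, 0.2, 6.5]
grip_width: 0.156
grip_force: 29.5
```

Emit:
{"api": "step_arm", "payload": {
  "plan": [
    {"offset":[0,0,0],"rot":[0,0,0],"gripper":4.0},
    {"offset":[0,0,0],"rot":[0,0,0],"gripper":4.0},
    {"offset":[0,0,-3],"rot":[0,0,0],"gripper":4.0},
    {"offset":[0,0,-7],"rot":[0,0,0],"gripper":4.0},
    {"offset":[-5,0,-10],"rot":[0,0,0],"gripper":5.5},
    {"offset":[-10,0,-10],"rot":[0,0,0],"gripper":5.5},
    {"offset":[-15,0,-10],"rot":[0,0,0],"gripper":5.5},
    {"offset":[-20,0,-10],"rot":[0,0,0],"gripper":5.5},
    {"offset":[-25,0,-10],"rot":[0,0,0],"gripper":5.5},
    {"offset":[-25,0,-10],"rot":[0,0,0],"gripper":5.5}
  ]
}}

```text
time_s: 34.5
eef_pos: [439.6, -183.3, 238.7]
ee_rot: [-0.001, 0.992, 0.123, -0.001]
force: [1.3, 0.1, -0.0]
grip_width: 0.647
grip_force: 0.0
```

```bash
python3 - <<'E'
from crop import *
c=cam("top"); P=cloud(c); g=c["color"].astype(int).sum(2); X,Y,Z=P[...,0],P[...,1],P[...,2]
crop(c,325,170,405,255,6.5,"k10.png")
near=np.hypot(X-686,Y+122)<48
m=near&(Z>80)&(Z<97)&(g<300); k=P[m][:,:2]; cen=k.mean(0); w,V=np.linalg.eigh(np.cov((k-cen).T)); a=V[:,1]; a=-a*np.sign(a[0]); print(len(k),"dir",np.degrees(np.arctan2(a[1],a[0]))%360,cen)
m=(np.hypot(X-620,Y+138)<30)&(Z>94)&(Z<106)&(g>300); r=cv2.minAreaRect(P[m][:,:2].astype(np.float32)); print("lock",r)
s=sense(); print(s["eef_pos"])
E
```

```text
187 dir 193.1706801800464 [ 688.78240628 -121.58995304]
lock ((619.9553833007812, -138.00335693359375), (33.92332077026367, 33.15663528442383), 12.47216796875)
[ 440.96369793 -183.58624807  239.12131992]
```

View pics/k10.png

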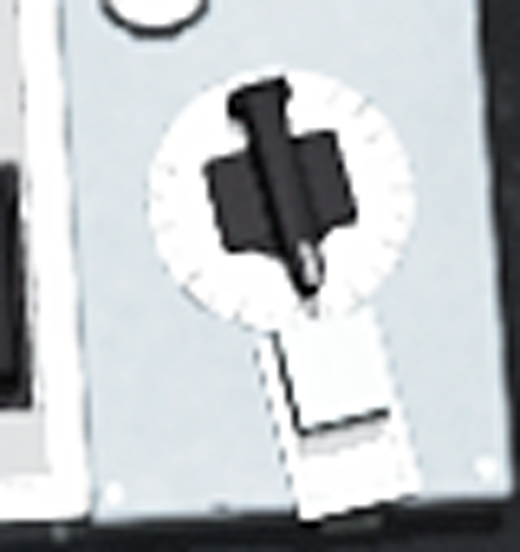

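The pointed end (193.2°) lines up with the lock's slide (about 193.6°). I go to the lock at the same yaw.

```bash
python3 - <<'E'
from h import *
go([619.9,-138,185],-76.5);go([619.9,-138,139],-76.5)
E
```

```text
off [18.47 -0.06  5.4 ] rotvec [-0.01  0.03  0.6 ] yaw now -75.9 dz rot 0.6 j6 0.68 -> [np.float64(-5.17), np.float64(1.12), np.float64(7.4)] det 1
off [18.47 -0.06 10.  ] rotvec [-0.01  0.03  0.6 ] yaw now -75.9 dz rot 0.6 j6 0.68 -> [np.float64(-5.17), np.float64(1.12), np.float64(7.4)] det 1
```

Emit:
{"api": "step_arm", "payload": {
  "plan": [
    {"offset":[4,0,1.5],"rot":[0,0,0.6],"gripper":5.5},
    {"offset":[8,0,3],"rot":[0,0,0.6],"gripper":5.5},
    {"offset":[12,0,4.5],"rot":[0,0,0.6],"gripper":5.5},
    {"offset":[16,0,5.4],"rot":[0,0,0.6],"gripper":5.5},
    {"offset":[18.5,0,5.4],"rot":[0,0,0.6],"gripper":5.5},
    {"offset":[18.5,0,5.4],"rot":[0,0,0.6],"gripper":5.5},
    {"offset":[18.5,0,5.4],"rot":[0,0,0.6],"gripper":5.5}
  ]
}}

```text
time_s: 35.25
eef_pos: [623.1, -137.1, 184.2]
ee_rot: [-0.0, 0.993, 0.119, -0.0]
force: [0.0, 0.5, -0.8]
grip_width: 0.647
grip_force: 0.0
```

```bash
python3 - <<'E'
from h import *
go([619.9,-138,139],-76.5)
E
```

```text
off [-0.33  0.02  4.52] rotvec [-0.02  0.03  0.19] yaw now -76.3 dz rot 0.2 j6 0.93 -> [np.float64(-5.17), np.float64(1.12), np.float64(7.4)] det 1
```

Emit:
{"api": "step_arm", "payload": {
  "plan": [
    {"offset":[-0.3,0,2],"rot":[0,0,0.2],"gripper":5.5},
    {"offset":[-0.3,0,4],"rot":[0,0,0.2],"gripper":5.5},
    {"offset":[-0.3,0,4.5],"rot":[0,0,0.2],"gripper":5.5},
    {"offset":[-0.3,0,4.5],"rot":[0,0,0.2],"gripper":4},
    {"offset":[-0.3,0,4.5],"rot":[0,0,0.2],"gripper":2.8},
    {"offset":[-0.3,0,4.5],"rot":[0,0,0.2],"gripper":2.8},
    {"offset":[-0.3,0,4.5],"rot":[0,0,0.2],"gripper":2.8},
    {"offset":[-0.3,0,4.5],"rot":[0,0,0.2],"gripper":2.8}
  ],
  "squeeze": 25
}}

```text
time_s: 36.05
eef_pos: [619.6, -137.3, 141.0]
ee_rot: [-0.001, 0.993, 0.117, 0.0]
force: [-2.3, 6.5, 1.1]
grip_width: 0.381
grip_force: 29.1
```

Emit:
{"api": "step_arm", "payload": {
  "plan": [
    {"offset":[0.5,0,0],"rot":[0,0,0],"gripper":2.8},
    {"offset":[1,0,0],"rot":[0,0,0],"gripper":2.8},
    {"offset":[1.5,0,0],"rot":[0,0,0],"gripper":2.8},
    {"offset":[2,0,0],"rot":[0,0,0],"gripper":2.8},
    {"offset":[2.5,0,0],"rot":[0,0,0],"gripper":2.8},
    {"offset":[2.8,0,0],"rot":[0,0,0],"gripper":2.8},
    {"offset":[3,0,0],"rot":[0,0,0],"gripper":2.8},
    {"offset":[3,0,0],"rot":[0,0,0],"gripper":2.8}
  ]
}}

```text
time_s: 36.85
eef_pos: [649.1, -130.5, 141.0]
ee_rot: [-0.001, 0.993, 0.117, 0.0]
force: [-0.9, 6.1, 0.1]
grip_width: 0.382
grip_force: 29.0
```

Emit:
{"api": "step_arm", "payload": {
  "plan": [
    {"offset":[0.2,0,0],"rot":[0,0,0],"gripper":2.8},
    {"offset":[0.4,0,0],"rot":[0,0,0],"gripper":2.8},
    {"offset":[0.6,0,0],"rot":[0,0,0],"gripper":2.8},
    {"offset":[0.8,0,0],"rot":[0,0,0],"gripper":2.8},
    {"offset":[0.8,0,0],"rot":[0,0,0],"gripper":2.8}
  ]
}}

```text
time_s: 37.35
eef_pos: [652.8, -129.8, 140.9]
ee_rot: [-0.001, 0.993, 0.117, -0.007]
force: [-34.3, 0.4, 14.5]
grip_width: 0.379
grip_force: 31.2
```

Emit:
{"api": "step_arm", "payload": {
  "plan": [
    {"offset":[-0.2,0,0],"rot":[0,0,0],"gripper":5.0},
    {"offset":[-0.2,0,0],"rot":[0,0,0],"gripper":5.0},
    {"offset":[-0.2,0,0],"rot":[0,0,0],"gripper":5.0},
    {"offset":[-0.2,0,-3],"rot":[0,0,0],"gripper":5.0},
    {"offset":[-0.2,0,-7],"rot":[0,0,0],"gripper":5.0},
    {"offset":[-5,0,-10],"rot":[0,0,0],"gripper":5.0},
    {"offset":[-10,0,-10],"rot":[0,0,0],"gripper":5.0},
    {"offset":[-15,0,-10],"rot":[0,0,0],"gripper":5.0},
    {"offset":[-20,0,-10],"rot":[0,0,0],"gripper":5.0},
    {"offset":[-25,0,-10],"rot":[0,0,0],"gripper":5.0},
    {"offset":[-25,0,-10],"rot":[0,0,0],"gripper":5.0}
  ]
}}

```text
time_s: 38.45
eef_pos: [410.2, -187.9, 240.2]
ee_rot: [-0.0, 0.993, 0.116, -0.0]
force: [0.7, -0.6, -0.5]
grip_width: 0.581
grip_force: 0.0
```

```bash
python3 - <<'E'
from crop import *
c=cam("top"); P=cloud(c); g=c["color"].astype(int).sum(2); X,Y,Z=P[...,0],P[...,1],P[...,2]
crop(c,240,145,420,260,4.4,"k11.png")
print("handle", P[(abs(X-650)<60)&(abs(Y+22)<20)&(Z>106)&(Z<122)&(g<250)].mean(0))
m=(np.hypot(X-653,Y+130)<26)&(Z>94)&(Z<106)&(g>300); r=cv2.minAreaRect(P[m][:,:2].astype(np.float32)); print("lock",r)
m=(np.hypot(X-686,Y+122)<48)&(Z>80)&(Z<94)&(g<300); k=P[m][:,:2]; cen=k.mean(0); w,V=np.linalg.eigh(np.cov((k-cen).T)); a=V[:,1]; print(np.degrees(np.arctan2(a[1],a[0]))%180)
E
```

```text
handle [650.78200322 -22.62242909 113.42531712]
lock ((652.0714721679688, -130.88845825195312), (33.74824523925781, 33.20805358886719), 12.536927223205566)
8.556105891187059
```

View pics/k11.png

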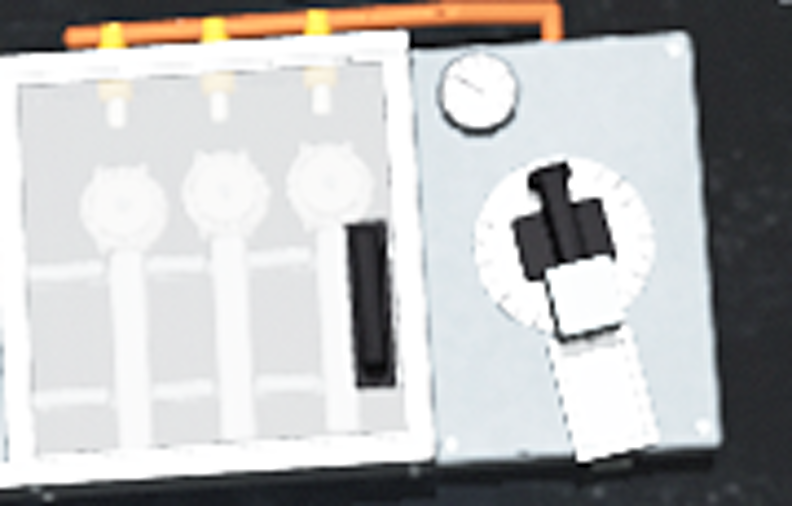

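The final crop shows the window shut over all three holders and the lock home over the pointed end, 34.9 mm from the axis. It came up against a firm stop, so I hand in.

```bash
python3 -c "
from rig import *
print(finish_job())"
```

```text
the job is handed in; nothing more can be done
None
```

I handed the job in at about 38 s of robot time, and the hand-in returned no verdict. The last pictures and forces show the air shut off before opening, all three holders in the rack, the window shut, the knob at the mark and the lock home against its stop.

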